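Free the mixer's jar holder and load the upturned jar the right way up

TASK

First lift the steel clamp bar with the red knob off the black jar holder and lay it flat in the green tray. Then turn the square white jar, which stands upside down on its orange cap, the right way up: lay it on its side on the blue mat and let go, take it again, and stand it upright, cap on top, centred on the holder's cream pad and square between the two black cheeks. Do not let the jar fall over, and leave the other things on the bench where they are.

Things in the scene. Friction and masses are not known exactly. Their poses are not given: they have to be found in the camera images.
- holder: fixed jar holder: bright round foot 128 mm across, 8 mm high; on it a black disc 116 mm across up to 20 mm. Two black cheeks, 64 mm long (along x), 10 mm thick, stand at y = +-42 mm (inner faces 74 mm apart), tops 47 mm above the bench. Origin: centre of the underside, on the bench; z up
- pad (a point): centre of the top face of the holder's cream pad, 22 mm above the bench, where the jar's base must stand. The pad is 66 mm (x) by 72 mm (y), between the cheeks, so the cheeks rise 25 mm above it; axes as the holder's
- clamp: loose steel clamp bar, about 0.3 kg, 140 mm (along its y) x 24 mm. Origin: underside centre, level with the feet of its lugs. Bar at heights 12 to 22 mm; lugs 10 mm thick at y = +-58 mm reach down to 0; red knob 32 mm across at the middle, heights 26 to 54 mm. At the start it bridges the holder's cheeks (along the holder's y, lugs outside them, origin 35 mm up), held only by its weight
- knob (a point): centre of the red knob on the clamp bar, 40 mm above the bar's origin and 14 mm below the knob's flat top: the place to grip it, from above
- tray: fixed green open tray, outside 110 mm (x) by 190 mm (y), 25 mm high, walls and floor 5 mm thick. Origin: centre of the underside, on the bench; z up
- mat: fixed blue mat, 130 mm (x) by 190 mm (y), 3 mm thick, kept clear. Origin: centre of its underside, on the bench; z up
- jar: loose rigid square jar, 0.2 to 0.4 kg: white body 50 x 50 mm, 72 mm long, round shoulder to 80 mm, orange cap 42 mm across from 80 to 100 mm. Origin: centre of its flat base; z from base to cap; x, y square to the flat sides. At the start it stands upside down on its cap on the bench, z down, base 100 mm up. May be gripped firmly on two facing flat sides
- jar_mid (a point): point on the jar's axis halfway along it, 50 mm from the base; axes as the jar's. 25 mm above whatever it lies on when the jar lies on a flat side
- beaker: bystander: white cup, 72 mm across, 75 mm high, at the far side. Origin: centre of underside
- reagent: bystander: round amber jar with black cap, 60 mm across, 85 mm high, at the far side. Origin: centre of underside
- spindle: bystander: bright steel clamp spindle, 90 mm long (along y) with two end discs 40 mm across and a side arm 60 mm long (along +x), lying near the robot on the left. Origin: under the middle of the spindle, on the bench
- wrench: bystander: wrench, 150 mm long, lying near the robot on the right. Origin: on the bench, under the middle
Things that resemble listed ones, but are neither listed nor needed, are in the scene too. What is shaped like the clamp but pink or purple is not meant.

How it is judged:
By the outcome, as a careful person would: the job done as asked, in the order asked, and still so for the second after the job is handed in, with the robot touching nothing.
It also fails if it takes over 72 s, if anything falls off the work surface, if the arm or the gripper's body presses on something with over 40 N, if the wrist force passes 120 N, or if a joint passes its speed limit or range.

ROBOT

A 7-joint arm with a two-finger parallel gripper is mounted at the origin on the work surface. World frame = base frame: x ahead of the robot, y to its left, z up, the work surface at z = 0. Lengths are in m, angles in rad, forces in N, time in s.
With the tool pointing down it reaches from about 0.35 to 0.9 m from the base axis. Payload 8.1 kg.
Tool frame: the origin (TCP) lies at the very end of the fingers, on their centre line; the grasp point (between the pads) lies 19 mm behind it; z points along the fingers, y is the line along which they close (so a half turn about z gives the same grasp; the last joint's range is limited). The gripper opens to 92 mm and grips with 3 to 60 N. Pads are 19 mm wide; open, the fingers measure 130 mm over their backs; the gripper's body (75 mm by 190 mm) begins 47 mm behind the grasp point.
Start: joints at [-1.272, 0.434, 0.025, 1.573, -0.012, 1.134, -0.075], TCP at [0.244, 0.575, 0.227] pointing down, gripper open.
Joint ranges: [-2.62, 2.62], [-0.44, 2.09], [-1.27, 1.32], [0.08, 2.57], [-1.32, 4.46], [0.12, 2], [-2.74, 2.74]. Speed limits (rad/s): [2.22, 2.22, 3.01, 3.01, 3.14, 3.14, 3.14].

INTERFACE

Orientations are given as a rotation vector (axis times angle).
In Python, from cell import arm gives the robot as it stands.
- The arm moves only by the tool carry_out, never from a script. Its argument "commands" is a list of rows, each a list of 7 numbers: the opening, from 0 (shut) to 1 (fully open), then the shift along the tool's x, y, z each as a share of 0.025 m, from -1 to 1, then the turn, a rotation vector about the tool's x, y, z each as a share of 0.1 rad, from -1 to 1. A call has 1 to 8 rows; each row shifts and turns the commanded pose from where the row before left it, along the tool's axes as they then stand; what a row does not reach is not made up. A row lasts 1/10 s, in which the tool goes at most 50 mm and 8.59 degrees, less where a joint would pass 70% of its speed; a pose out of reach is approached as far as the arm can. A call with a number of a shift or a turn outside -1 to 1 is refused whole. A call with a gripper value outside its range is refused whole. The fingers move at their own pace and stop on an object; "squeeze" is the grip in N (left out, the last holds). Time passes only in rows, so rows that do not move let the fingers close. It gives the time, the measured TCP pose, the force, the opening and the grip force at its end, in the units of the state.
- arm.observe(): the state, without advancing time (a new reading comes with each control period).
- arm.get_image(name): name is "side" or "top"; returns a dict with "pixels" (420x560x3 uint8, red, green, blue), "range_z" (420x560 float32, m along the optical axis (not along the pixel's ray), 0 where there is no reading), "mtx" (3x3 intrinsics, pixels), "R" (3x3) and "t" (3): a world point X has camera coordinates R X + t. Camera axes: x right, y down, z forward; pixel columns grow to the right and rows downward; lengths in m; the calibration is good to about 2 mm. A picture is of the moment at which its call begins.
- arm.sign_off(): hands the job in; it is judged then, once.
The state is a dict: "clock": time; "joints": joint angles; "dq": joint speeds; "joint_efforts": joint torques, N m; "position": TCP position; "ee_rot": TCP orientation; "force": force on the tool from outside, world axes, zero at the start; "ft_torque": the same for the moment, N m; "width": opening from 0.0 (shut) to 1.0 (fully open); "gripper_force": force on a finger pad.
Only numpy, scipy, OpenCV 4.12 (cv2) and the standard library are available. Lean on these libraries where they do the work, as an engineer would, in place of code of your own. Each camera call takes 0.05 s, during which the arm holds its last target. There are 200 camera calls.

## Working session

There is one attempt and no reset: what is moved stays moved. The work goes in short steps, Python scripts to look and compute and a tool call to move; the robot and the scene stay as the last step left them, time stands still between calls to the robot, and variables do not carry over. Pictures are saved under pics/ and viewed, at most 10 in all, crops included, and the job is handed in when it is done.

Besides the shell and the picture viewer there is one more tool, called after "Emit:" by a JSON object that holds its "method" and its "body". carry_out: Moves the arm, as the interface text tells. Shift numbers are shares of 0.025 m and turn numbers shares of 0.1 rad, none past 1 either way. Its arguments: {"type":"object","properties":{"commands":{"type":"array"},"squeeze":{"type":"number"}},"required":["commands"]}

```bash
mkdir -p pics
cat > h.py <<'E'
import numpy as np, cv2
from scipy.spatial.transform import Rotation as Rn
from cell import arm
def snap(name,fn=None):
    d=arm.get_image(name)
    if fn: cv2.imwrite('pics/'+fn,d['pixels'][:,:,::-1])
    z=d['range_z'].astype(float); v,u=np.indices(z.shape)
    K=np.array(d['mtx']);c=np.stack([(u-K[0,2])/K[0,0]*z,(v-K[1,2])/K[1,1]*z,z],-1)
    P=(c-np.array(d['t']))@np.array(d['R']); P[z==0]=np.nan
    return d,P
E
python3 - <<'E'
from h import *
s=arm.observe();print({k:np.round(v,3).tolist() for k,v in s.items()})
for n in('top','side'):
    d,P=snap(n,n+'1.png');np.savez(n+'1.npz',px=d['pixels'],P=P);print(n,d['mtx'],d['R'],d['t'])
E
```

```text
{'clock': 0.0, 'joints': [-1.272, 0.435, 0.025, 1.574, -0.012, 1.134, -0.075], 'dq': [-0.001, -0.001, -0.0, -0.0, 0.001, -0.0, 0.002], 'joint_efforts': [0.001, -66.785, 0.985, -31.445, -0.061, 0.043, 0.0], 'position': [0.244, 0.575, 0.226], 'ee_rot': [-0.627, -3.078, 0.003], 'force': [0.064, -0.042, -0.571], 'ft_torque': [0.001, 0.005, -0.0], 'gripper_force': 0.0, 'width': 1.0}
top [[432.29152687   0.         287.54570685]
 [  0.         432.29152687 207.31368764]
 [  0.           0.           1.        ]] [[ 0.00856216 -0.99993325 -0.0077578 ]
 [-0.98143772 -0.00691686 -0.19165635]
 [ 0.19158989  0.00925479 -0.98143144]] [-0.11386903  0.49511826  1.31492985]
side [[441.07072594   0.         284.5831423 ]
 [  0.         441.07072594 217.54231018]
 [  0.           0.           1.        ]] [[ 0.94329667 -0.33135366 -0.01990319]
 [-0.24279059 -0.6478027  -0.72208337]
 [ 0.22637162  0.68597115 -0.69151968]] [-0.50166608  0.12695511  1.40181862]
```

View pics/top1.png

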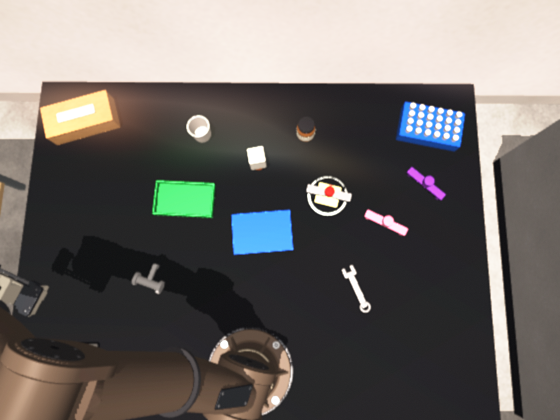

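View pics/side1.png

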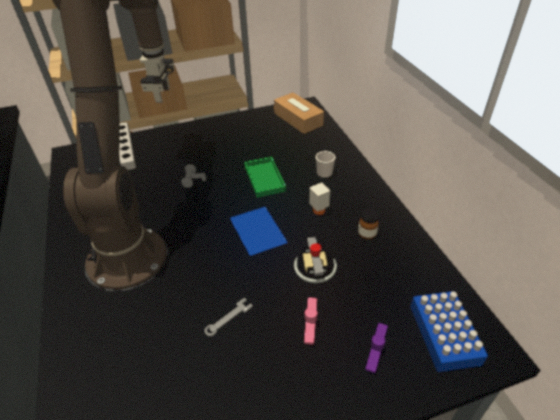

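The top view shows the tray at about (183,199), the mat at (262,232), the inverted jar at (257,158), and the holder at (328,196) with its red knob at (329,191). The pink and purple look-alikes are at (387,222) and (427,183). The side view agrees.

```bash
python3 - <<'E'
from h import *
for n in('top','side'):
    f=np.load(n+'1.npz');px=f['px'];P=f['P'];hsv=cv2.cvtColor(px,cv2.COLOR_RGB2HSV);H,S,V=[hsv[...,i].astype(int) for i in range(3)]
    Z=P[...,2];v,u=np.indices(Z.shape)
    def rep(nm,m):
        p=P[m&np.isfinite(Z)]
        if len(p)<4: print(n,nm,len(p));return
        r=cv2.minAreaRect((p[:,:2]*1000).astype(np.float32))
        print(n,nm,len(p),'med',np.median(p,0).round(4),'rect c',np.round(r[0],1),'size',np.round(r[1],1),'ang',round(r[2],1),'z',np.percentile(p[:,2],[5,95]).round(3))
    def box(x0,x1,y0,y1): return (P[...,0]>x0)&(P[...,0]<x1)&(P[...,1]>y0)&(P[...,1]<y1)
    w=box(.2,.9,-.35,.5)
    rep('green',w&(abs(H-60)<15)&(S>120)&(V>60))
    rep('greenrim',w&(abs(H-60)<15)&(S>120)&(Z>.019))
    rep('blue',w&(abs(H-108)<12)&(S>120)&(V>60)&(P[...,1]>-.2)&(Z<.02))
    rep('red',w&((H<6)|(H>174))&(S>170)&(V>120)&box(.45,.65,-.25,0))
    if n=='top':
        print(P[158,257],P[191,329],P[199,183],P[232,262])
    c=P[158,257] if n=='top' else cj
    if n=='top': cj=c; ck=P[191,329]
    b=box(cj[0]-.06,cj[0]+.06,cj[1]-.06,cj[1]+.06)
    rep('jartop',b&(Z>.093)&(Z<.11)); rep('jarall',b&(Z>.035))
    b=box(ck[0]-.09,ck[0]+.09,ck[1]-.09,ck[1]+.09)
    rep('knobtop',b&(Z>.083)&(Z<.1));rep('bar',b&(Z>.050)&(Z<.065));rep('cheek',b&(Z>.04)&(Z<.05)&(V<90))
    rep('foot',b&(Z>.003)&(Z<.013)&(V>110)&(S<80)); rep('disc',b&(Z>.004)); rep('pad',b&(Z>.017)&(Z<.028)&(V>120)&(H>10)&(H<35))
E
python3 - <<'E'
import cv2
a=cv2.imread('pics/top1.png')[140:250,220:380];b=cv2.imread('pics/side1.png')[170:290,260:400]
import numpy as np
a=cv2.resize(a,(640,440),interpolation=2);cv2.imwrite('pics/c1.png',a)
E
```

```text
top green 2193 med [0.5306 0.2307 0.0057] rect c [533.6 233.5] size [205.2 123.2] ang 87.0 z [-0.001  0.026]
top greenrim 309 med [0.5312 0.2275 0.0244] rect c [528.2 227. ] size [191.2 111.9] ang 87.4 z [0.02  0.029]
top blue 2576 med [ 0.4236 -0.026   0.0025] rect c [425.6 -26.1] size [139.6 197.1] ang 4.9 z [-0.003  0.007]
top red 63 med [ 0.5396 -0.2376  0.0886] rect c [ 540.4 -238.4] size [23.4 26.4] ang 63.7 z [0.083 0.093]
[ 0.63996156 -0.01472427  0.10246466] [ 0.5395582  -0.23726147  0.09032728] [0.52955332 0.23249838 0.00506988] [ 0.422924   -0.02803279  0.00395435]
top jartop 246 med [ 0.65   -0.0107  0.0995] rect c [651.8  -9.9] size [51.  49.7] ang 11.2 z [0.094 0.103]
top jarall 338 med [ 0.6415 -0.0112  0.0982] rect c [651.8  -9.8] size [52.8 49.8] ang 11.4 z [0.045 0.103]
top knobtop 78 med [ 0.5422 -0.2374  0.0892] rect c [ 541.3 -238.9] size [28.4 28. ] ang 1.5 z [0.084 0.093]
top bar 274 med [ 0.5409 -0.2514  0.0563] rect c [ 545.6 -239.1] size [139.3  49.6] ang 78.5 z [0.051 0.061]
top cheek 41 med [ 0.5303 -0.2691  0.0459] rect c [ 543.3 -238.5] size [92.5 63.3] 
[... 969 characters left out ...]
e [53.3 52.2] ang 10.8 z [0.04  0.102]
side knobtop 78 med [ 0.5436 -0.2429  0.0879] rect c [ 544.3 -240.1] size [30.6 31.3] ang 24.7 z [0.084 0.092]
side bar 204 med [ 0.5394 -0.2687  0.0567] rect c [ 551.2 -241.7] size [140.4  41.7] ang 79.3 z [0.053 0.06 ]
side cheek 68 med [ 0.5354 -0.2747  0.0455] rect c [ 543.9 -250.8] size [118.4  63.2] ang 77.5 z [0.041 0.049]
side foot 128 med [ 0.5081 -0.2752  0.0076] rect c [ 536.9 -261.4] size [ 82.8 123.7] ang 66.5 z [0.005 0.011]
side disc 1271 med [ 0.5361 -0.2523  0.0222] rect c [ 539.8 -235.7] size [177.2 175.1] ang 0.8 z [0.006 0.086]
side pad 192 med [ 0.5349 -0.2296  0.0218] rect c [ 537.1 -229.5] size [59.9 94.6] ang 79.0 z [0.018 0.026]
```

View pics/c1.png

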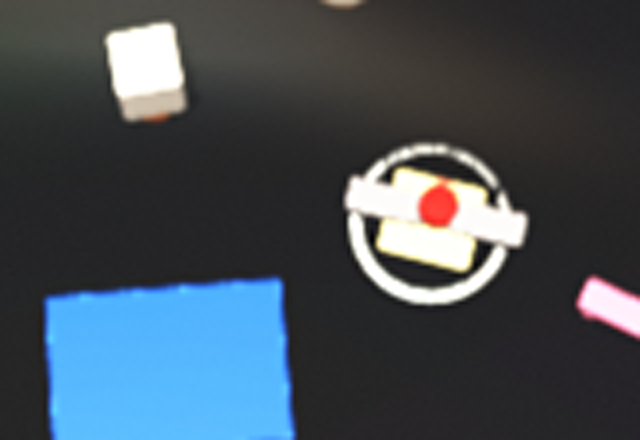

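The crop confirms the clamp bar is at about -12° yaw and the jar at about 11°. I'll plan a tangential tilt for the jar flip. First, the clamp.

```bash
cat >> h.py <<'E'
def down(yaw):  # tool y horizontal at world azimuth yaw(deg), z down
    c,s=np.cos(np.radians(yaw)),np.sin(np.radians(yaw))
    return Rn.from_matrix(np.array([[-s,c,0],[c,s,0],[0,0,-1]]).T)
def plan(p0,R0,p1,R1,g,n=None):
    p0=np.array(p0);p1=np.array(p1);rv=(R0.inv()*R1).as_rotvec()
    m=int(np.ceil(max(np.linalg.norm(p1-p0)/.0249,np.linalg.norm(rv)/.0995,1)));n=n or m
    t=np.linspace(0,1,n+1);P=p0+t[:,None]*(p1-p0);Q=[R0*Rn.from_rotvec(rv*k) for k in t]
    rows=[[g]+np.round(np.r_[Q[i].inv().apply(P[i+1]-P[i])/.025,rv/n/.1],2).tolist() for i in range(n)]
    for i in range(0,n,8): print(str(rows[i:i+8]).replace(' ',''))
    return p1,R1
def cur():
    s=arm.observe();print('t',round(s['clock'],2),'p',np.round(s['position'],4),'q',np.round(s['joints'],2),'w',round(s['width'],3),'gf',round(s['gripper_force'],1),'F',np.round(s['force'],1))
    return np.array(s['position']),Rn.from_rotvec(s['ee_rot'])
E
python3 - <<'E'
from h import *
p,R=cur();print(R.as_matrix().round(3))
a=plan(p,R,[.543,-.2395,.18],down(-12.5),1)
a=plan(*a,[.543,-.2395,.061],down(-12.5),0.8)
E
```

```text
t 0.1 p [0.2443 0.5748 0.226 ] q [-1.27  0.44  0.02  1.57 -0.01  1.13 -0.08] w 1.003 gf 0.0 F [ 0.4 -0.2  0.4]
[[-0.92   0.391 -0.   ]
 [ 0.391  0.92  -0.001]
 [-0.    -0.001 -1.   ]]
[[1,-0.68,-0.72,0.05,-0.0,0.0,0.4],[1,-0.71,-0.7,0.05,-0.0,0.0,0.4],[1,-0.73,-0.67,0.05,-0.0,0.0,0.4],[1,-0.76,-0.64,0.05,-0.0,0.0,0.4],[1,-0.78,-0.61,0.05,-0.0,0.0,0.4],[1,-0.81,-0.58,0.05,-0.0,0.0,0.4],[1,-0.83,-0.54,0.05,-0.0,0.0,0.4],[1,-0.85,-0.51,0.05,-0.0,0.0,0.4]]
[[1,-0.87,-0.48,0.05,-0.0,0.0,0.4],[1,-0.89,-0.44,0.05,-0.0,0.0,0.4],[1,-0.9,-0.41,0.05,-0.0,0.0,0.4],[1,-0.92,-0.37,0.05,-0.0,0.0,0.4],[1,-0.93,-0.33,0.05,-0.0,0.0,0.4],[1,-0.95,-0.29,0.05,-0.0,0.0,0.4],[1,-0.96,-0.26,0.05,-0.0,0.0,0.4],[1,-0.97,-0.22,0.05,-0.0,0.0,0.4]]
[[1,-0.97,-0.18,0.05,-0.0,0.0,0.4],[1,-0.98,-0.14,0.05,-0.0,0.0,0.4],[1,-0.99,-0.1,0.05,-0.0,0.0,0.4],[1,-0.99,-0.06,0.05,-0.0,0.0,0.4],[1,-0.99,-0.02,0.05,-0.0,0.0,0.4],[1,-0.99,0.01,0.05,-0.0,0.0,0.4],[1,-0.99,0.05,0.05,-0.0,0.0,0.4],[1,-0.99,0.09,0.05,-0.0,0.0,0.4]]
[[1,-0.98,0.13,0.05,-0.0,0.0,0.4],[1,-0.98,0.17,0.05,-0.0,0.0,0.4],[1,-0.97,0.21,0.05,-0.0,0.0,0.4],[1,-0.96,0.25,0.05,-0.0,0.0,0.4],[1,-0.95,0.29,0.05,-0.0,0.0,0.4],[1,-0.94,0.32,0.05,-0.0,0.0,0.4],[1,-0.92,0.36,0.05,-0.0,0.0,0.4],[1,-0.91,0.4,0.05,-0.0,0.0,0.4]]
[[1,-0.89,0.43,0.05,-0.0,0.0,0.4],[1,-0.87,0.47,0.05,-0.0,0.0,0.4],[1,-0.86,0.5,0.05,-0.0,0.0,0.4]]
[[0.8,0.0,0.0,0.95,0.0,0.0,0.0],[0.8,0.0,0.0,0.95,0.0,0.0,0.0],[0.8,0.0,0.0,0.95,0.0,0.0,0.0],[0.8,0.0,0.0,0.95,0.0,0.0,0.0],[0.8,0.0,0.0,0.95,0.0,0.0,0.0]]
```

Emit:
{"method": "carry_out", "body": {"commands": [[1, -0.68, -0.72, 0.05, 0, 0, 0.4], [1, -0.71, -0.7, 0.05, 0, 0, 0.4], [1, -0.73, -0.67, 0.05, 0, 0, 0.4], [1, -0.76, -0.64, 0.05, 0, 0, 0.4], [1, -0.78, -0.61, 0.05, 0, 0, 0.4], [1, -0.81, -0.58, 0.05, 0, 0, 0.4], [1, -0.83, -0.54, 0.05, 0, 0, 0.4], [1, -0.85, -0.51, 0.05, 0, 0, 0.4]]}}

```text
clock: 0.9
position: [0.3125, 0.3875, 0.2164]
ee_rot: [-1.112, -2.938, 0.001]
force: [0.6, 0.0, -0.0]
width: 1.0
gripper_force: 0.0
```

Emit:
{"method": "carry_out", "body": {"commands": [[1, -0.87, -0.48, 0.05, 0, 0, 0.4], [1, -0.89, -0.44, 0.05, 0, 0, 0.4], [1, -0.9, -0.41, 0.05, 0, 0, 0.4], [1, -0.92, -0.37, 0.05, 0, 0, 0.4], [1, -0.93, -0.33, 0.05, 0, 0, 0.4], [1, -0.95, -0.29, 0.05, 0, 0, 0.4], [1, -0.96, -0.26, 0.05, 0, 0, 0.4], [1, -0.97, -0.22, 0.05, 0, 0, 0.4]]}}

```text
clock: 1.7
position: [0.3803, 0.2002, 0.2067]
ee_rot: [-1.568, -2.722, -0.0]
force: [-0.2, 0.4, 0.3]
width: 0.996
gripper_force: 0.0
```

Emit:
{"method": "carry_out", "body": {"commands": [[1, -0.97, -0.18, 0.05, 0, 0, 0.4], [1, -0.98, -0.14, 0.05, 0, 0, 0.4], [1, -0.99, -0.1, 0.05, 0, 0, 0.4], [1, -0.99, -0.06, 0.05, 0, 0, 0.4], [1, -0.99, -0.02, 0.05, 0, 0, 0.4], [1, -0.99, 0.01, 0.05, 0, 0, 0.4], [1, -0.99, 0.05, 0.05, 0, 0, 0.4], [1, -0.99, 0.09, 0.05, 0, 0, 0.4]]}}

```text
clock: 2.5
position: [0.4468, 0.0136, 0.1967]
ee_rot: [1.982, 2.438, 0.0]
force: [0.8, 0.1, 0.4]
width: 0.999
gripper_force: 0.0
```

Emit:
{"method": "carry_out", "body": {"commands": [[1, -0.98, 0.13, 0.05, 0, 0, 0.4], [1, -0.98, 0.17, 0.05, 0, 0, 0.4], [1, -0.97, 0.21, 0.05, 0, 0, 0.4], [1, -0.96, 0.25, 0.05, 0, 0, 0.4], [1, -0.95, 0.29, 0.05, 0, 0, 0.4], [1, -0.94, 0.32, 0.05, 0, 0, 0.4], [1, -0.92, 0.36, 0.05, 0, 0, 0.4], [1, -0.91, 0.4, 0.05, 0, 0, 0.4]]}}

```text
clock: 3.3
position: [0.5129, -0.1733, 0.1866]
ee_rot: [-2.345, -2.091, 0.0]
force: [1.2, 0.0, 0.4]
width: 1.0
gripper_force: 0.0
```

Emit:
{"method": "carry_out", "body": {"commands": [[1, -0.89, 0.43, 0.05, 0, 0, 0.4], [1, -0.87, 0.47, 0.05, 0, 0, 0.4], [1, -0.86, 0.5, 0.05, 0, 0, 0.4], [1, 0, 0, 0, 0, 0, 0], [1, 0, 0, 0, 0, 0, 0]]}}

```text
clock: 3.8
position: [0.5372, -0.2424, 0.1827]
ee_rot: [-2.464, -1.948, 0.001]
force: [0.1, 0.7, -0.1]
width: 1.001
gripper_force: 0.0
```

Run:
```python
from h import *
p,R=cur();print(R.as_matrix().round(3))
a=plan(p,R,[.543,-.2395,.061],down(-12.5),0.8,6)
```

```text
t 3.8 p [ 0.5372 -0.2424  0.1827] q [-0.11  0.47  0.64  1.76 -0.32  1.03  0.41] w 1.001 gf 0.0 F [ 0.1  0.7 -0.1]
[[ 0.231  0.973 -0.001]
 [ 0.973 -0.231 -0.   ]
 [-0.    -0.001 -1.   ]]
[[0.8,0.03,0.03,0.81,-0.0,0.0,-0.02],[0.8,0.03,0.03,0.81,-0.0,0.0,-0.02],[0.8,0.03,0.03,0.81,-0.0,0.0,-0.02],[0.8,0.03,0.03,0.81,-0.0,0.0,-0.02],[0.8,0.03,0.03,0.81,-0.0,0.0,-0.02],[0.8,0.03,0.03,0.81,-0.0,0.0,-0.02]]
```

Emit:
{"method": "carry_out", "body": {"commands": [[0.8, 0.03, 0.03, 0.81, 0, 0, -0.02], [0.8, 0.03, 0.03, 0.81, 0, 0, -0.02], [0.8, 0.03, 0.03, 0.81, 0, 0, -0.02], [0.8, 0.03, 0.03, 0.81, 0, 0, -0.02], [0.8, 0.03, 0.03, 0.81, 0, 0, -0.02], [0.8, 0.04, 0.04, 0.6, 0, 0, -0.02], [0.8, 0, 0, 0, 0, 0, 0]]}}

```text
clock: 4.5
position: [0.5425, -0.2363, 0.065]
ee_rot: [-2.447, -1.965, 0.002]
force: [-0.7, -0.0, 1.0]
width: 0.796
gripper_force: 0.0
```

Run:
```python
from h import *
p,R=cur();print(R.as_matrix().round(3))
print(R.inv().apply(np.array([.543,-.2395,.061])-p)/.025)
snap('side','s2.png')
i=cv2.imread('pics/s2.png')[190:310,240:400];cv2.imwrite('pics/s2c.png',cv2.resize(i,(640,480),interpolation=2))
```

```text
t 4.5 p [ 0.5425 -0.2363  0.065 ] q [-0.05  0.61  0.55  1.85 -0.43  0.8   0.51] w 0.796 gf 0.0 F [-0.7 -0.   1. ]
[[ 0.216  0.976 -0.003]
 [ 0.976 -0.216  0.002]
 [ 0.001 -0.003 -1.   ]]
[-0.1205005   0.04632153  0.15970827]
```

View pics/s2c.png

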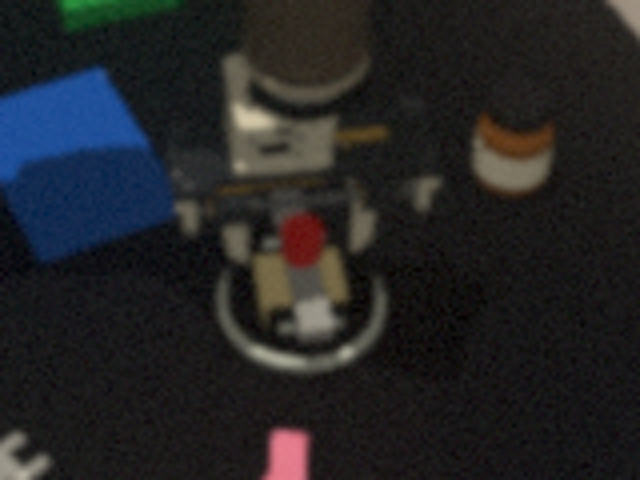

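The side crop shows the fingers at (238,243) and (360,220), straddling the red knob at (302,240). I'll correct the small offset, close, and lift.

Emit:
{"method": "carry_out", "body": {"commands": [[0.8, -0.12, 0.05, 0.12, 0, 0, 0], [0.2, 0, 0, 0, 0, 0, 0], [0.1, 0, 0, 0, 0, 0, 0], [0.1, 0, 0, 0, 0, 0, 0], [0.1, 0, 0, 0, 0, 0, 0], [0.1, 0, 0, 0, 0, 0, 0]], "squeeze": 35}}

```text
clock: 5.15
position: [0.5443, -0.241, 0.0639]
ee_rot: [2.451, 1.965, 0.0]
force: [0.1, -0.1, 0.1]
width: 0.414
gripper_force: 0.0
```

Emit:
{"method": "carry_out", "body": {"commands": [[0.1, 0, 0, 0, 0, 0, 0], [0.1, 0, 0, -0.5, 0, 0, 0], [0.1, 0, 0, -0.8, 0, 0, 0], [0.1, 0, 0, -0.9, 0, 0, 0], [0.1, 0, 0, -0.9, 0, 0, 0], [0.1, 0, 0, -0.9, 0, 0, 0], [0.1, 0, 0, 0, 0, 0, 0]]}}

```text
clock: 5.85
position: [0.5455, -0.2421, 0.167]
ee_rot: [2.448, 1.962, 0.004]
force: [0.4, -0.3, -3.3]
width: 0.346
gripper_force: 35.0
```

Run:
```python
from h import *
p,R=cur();print(R.as_matrix().round(3))
a=plan(p,R,[.531,.229,.16],down(-2.6),0.1,24)
```

```text
t 5.85 p [ 0.5455 -0.2421  0.167 ] q [-0.11  0.49  0.63  1.76 -0.34  1.    0.43] w 0.346 gf 35.0 F [ 0.4 -0.3 -3.3]
[[ 0.218  0.976  0.005]
 [ 0.976 -0.218 -0.001]
 [-0.     0.005 -1.   ]]
[[0.1,0.76,-0.19,0.01,0.0,0.0,-0.07],[0.1,0.76,-0.19,0.01,0.0,0.0,-0.07],[0.1,0.76,-0.18,0.01,0.0,0.0,-0.07],[0.1,0.77,-0.18,0.01,0.0,0.0,-0.07],[0.1,0.77,-0.17,0.01,0.0,0.0,-0.07],[0.1,0.77,-0.17,0.01,0.0,0.0,-0.07],[0.1,0.77,-0.16,0.01,0.0,0.0,-0.07],[0.1,0.77,-0.16,0.01,0.0,0.0,-0.07]]
[[0.1,0.77,-0.15,0.01,0.0,0.0,-0.07],[0.1,0.77,-0.14,0.01,0.0,0.0,-0.07],[0.1,0.77,-0.14,0.01,0.0,0.0,-0.07],[0.1,0.77,-0.13,0.01,0.0,0.0,-0.07],[0.1,0.78,-0.13,0.01,0.0,0.0,-0.07],[0.1,0.78,-0.12,0.01,0.0,0.0,-0.07],[0.1,0.78,-0.12,0.01,0.0,0.0,-0.07],[0.1,0.78,-0.11,0.01,0.0,0.0,-0.07]]
[[0.1,0.78,-0.11,0.01,0.0,0.0,-0.07],[0.1,0.78,-0.1,0.01,0.0,0.0,-0.07],[0.1,0.78,-0.09,0.01,0.0,0.0,-0.07],[0.1,0.78,-0.09,0.01,0.0,0.0,-0.07],[0.1,0.78,-0.08,0.01,0.0,0.0,-0.07],[0.1,0.78,-0.08,0.01,0.0,0.0,-0.07],[0.1,0.78,-0.07,0.01,0.0,0.0,-0.07],[0.1,0.78,-0.07,0.01,0.0,0.0,-0.07]]
```

Emit:
{"method": "carry_out", "body": {"commands": [[0.1, 0.76, -0.19, 0, 0, 0, -0.07], [0.1, 0.76, -0.19, 0, 0, 0, -0.07], [0.1, 0.76, -0.18, 0, 0, 0, -0.07], [0.1, 0.77, -0.18, 0, 0, 0, -0.07], [0.1, 0.77, -0.17, 0, 0, 0, -0.07], [0.1, 0.77, -0.17, 0, 0, 0, -0.07], [0.1, 0.77, -0.16, 0, 0, 0, -0.07], [0.1, 0.77, -0.16, 0, 0, 0, -0.07]]}}

```text
clock: 6.65
position: [0.5387, -0.083, 0.1629]
ee_rot: [-2.394, -2.033, 0.002]
force: [0.6, -0.3, -3.3]
width: 0.336
gripper_force: 35.0
```

Emit:
{"method": "carry_out", "body": {"commands": [[0.1, 0.77, -0.15, 0, 0, 0, -0.07], [0.1, 0.77, -0.14, 0, 0, 0, -0.07], [0.1, 0.77, -0.14, 0, 0, 0, -0.07], [0.1, 0.77, -0.13, 0, 0, 0, -0.07], [0.1, 0.78, -0.13, 0, 0, 0, -0.07], [0.1, 0.78, -0.12, 0, 0, 0, -0.07], [0.1, 0.78, -0.12, 0, 0, 0, -0.07], [0.1, 0.78, -0.11, 0, 0, 0, -0.07]]}}

```text
clock: 7.45
position: [0.5343, 0.0739, 0.1629]
ee_rot: [-2.336, -2.099, 0.002]
force: [-0.2, -0.3, -3.5]
width: 0.341
gripper_force: 35.0
```

Emit:
{"method": "carry_out", "body": {"commands": [[0.1, 0.78, -0.11, 0, 0, 0, -0.07], [0.1, 0.78, -0.1, 0, 0, 0, -0.07], [0.1, 0.78, -0.09, 0, 0, 0, -0.07], [0.1, 0.78, -0.09, 0, 0, 0, -0.07], [0.1, 0.78, -0.08, 0, 0, 0, -0.07], [0.1, 0.78, -0.08, 0, 0, 0, -0.07], [0.1, 0.78, -0.07, 0, 0, 0, -0.07], [0.1, 0.4, -0.04, 0, 0, 0, -0.07]]}}

```text
clock: 8.25
position: [0.5308, 0.2235, 0.1636]
ee_rot: [-2.274, -2.167, -0.001]
force: [0.2, -0.2, -3.8]
width: 0.341
gripper_force: 35.0
```

Run:
```python
from h import *
d,P=snap('top');d2,P2=snap('side')
p,R=cur()
# where the bar is relative to the tray
for P_ in (P,P2):
    m=(abs(P_[...,0]-p[0])<.1)&(abs(P_[...,1]-p[1])<.1)&(P_[...,2]>p[2]-.055)&(P_[...,2]<p[2]+.004)
    q=P_[m];
    if len(q)>5: print(len(q),cv2.minAreaRect((q[:,:2]*1000).astype(np.float32)),np.percentile(q[:,2],[5,50,95]))
a=plan(p,R,[.530,.228,.038],down(-2.6),0.1,7)
```

```text
t 8.35 p [0.5307 0.2227 0.1635] q [-0.88  0.45  0.54  1.81 -0.28  0.96 -0.27] w 0.339 gf 35.0 F [ 0.1 -0.3 -4.1]
174 ((527.5537109375, 185.83157348632812), (60.926422119140625, 30.385087966918945), 83.9450454711914) [0.15055197 0.15630567 0.16145806]
126 ((528.40087890625, 221.1869354248047), (36.88050079345703, 139.0846710205078), 3.250977039337158) [0.1388046  0.15575559 0.1646686 ]
[[0.1,0.03,-0.01,0.72,-0.0,-0.0,-0.0],[0.1,0.03,-0.01,0.72,-0.0,-0.0,-0.0],[0.1,0.03,-0.01,0.72,-0.0,-0.0,-0.0],[0.1,0.03,-0.01,0.72,-0.0,-0.0,-0.0],[0.1,0.03,-0.01,0.72,-0.0,-0.0,-0.0],[0.1,0.03,-0.01,0.72,-0.0,-0.0,-0.0],[0.1,0.03,-0.01,0.72,-0.0,-0.0,-0.0]]
```

Emit:
{"method": "carry_out", "body": {"commands": [[0.1, 0.03, 0, 0.72, 0, 0, 0], [0.1, 0.03, 0, 0.72, 0, 0, 0], [0.1, 0.03, 0, 0.72, 0, 0, 0], [0.1, 0.03, 0, 0.72, 0, 0, 0], [0.1, 0.03, 0, 0.72, 0, 0, 0], [0.1, 0.03, 0, 0.72, 0, 0, 0], [0.1, 0, 0, 0.5, 0, 0, 0], [0.1, 0, 0, 0, 0, 0, 0]]}}

```text
clock: 9.15
position: [0.5304, 0.2237, 0.0418]
ee_rot: [-2.278, -2.162, 0.005]
force: [-0.1, -0.2, -3.6]
width: 0.337
gripper_force: 35.0
```

Emit:
{"method": "carry_out", "body": {"commands": [[0.1, 0, 0, 0.15, 0, 0, 0], [0.1, 0, 0, 0, 0, 0, 0]]}}

```text
clock: 9.35
position: [0.5317, 0.2249, 0.0399]
ee_rot: [2.278, 2.163, 0.001]
force: [0.7, -0.0, -2.4]
width: 0.342
gripper_force: 35.0
```

Emit:
{"method": "carry_out", "body": {"commands": [[0.1, 0, 0, 0.1, 0, 0, 0], [0.1, 0, 0, 0, 0, 0, 0]]}}

```text
clock: 9.55
position: [0.5314, 0.2252, 0.0372]
ee_rot: [2.277, 2.164, 0.001]
force: [-0.7, 0.8, -3.3]
width: 0.34
gripper_force: 35.0
```

Emit:
{"method": "carry_out", "body": {"commands": [[0.1, 0, 0, 0.08, 0, 0, 0], [0.1, 0, 0, 0, 0, 0, 0]]}}

```text
clock: 9.75
position: [0.5312, 0.2251, 0.0349]
ee_rot: [-2.277, -2.164, 0.0]
force: [-0.3, 0.4, -3.6]
width: 0.341
gripper_force: 35.0
```

Emit:
{"method": "carry_out", "body": {"commands": [[0.1, 0, 0, 0.08, 0, 0, 0], [0.1, 0, 0, 0, 0, 0, 0]]}}

```text
clock: 9.95
position: [0.5315, 0.2252, 0.0338]
ee_rot: [-2.277, -2.164, -0.001]
force: [-2.2, -0.7, 6.8]
width: 0.345
gripper_force: 35.0
```

Run:
```python
from h import *
p,R=cur()
```

```text
t 9.95 p [0.5315 0.2252 0.0338] q [-0.8   0.62  0.44  1.91 -0.4   0.7  -0.17] w 0.345 gf 35.0 F [-2.2 -0.7  6.8]
```

Emit:
{"method": "carry_out", "body": {"commands": [[0.5, 0, 0, 0, 0, 0, 0], [0.55, 0, 0, 0, 0, 0, 0], [0.55, 0, 0, 0, 0, 0, 0], [0.55, 0, 0, -0.5, 0, 0, 0], [0.55, 0, 0, -0.9, 0, 0, 0], [0.55, 0, 0, -0.95, 0, 0, 0], [0.55, 0, 0, -0.95, 0, 0, 0], [0.55, 0, 0, -0.95, 0, 0, 0]]}}

```text
clock: 10.75
position: [0.5313, 0.225, 0.1411]
ee_rot: [2.278, 2.164, 0.001]
force: [0.0, 0.3, 0.6]
width: 0.547
gripper_force: 0.0
```

```bash
cat >> h.py <<'E'
def tilt(yaw,th): return down(yaw)*Rn.from_euler('y',th,degrees=True)
def tcp(gp,R,back=0): return np.array(gp)+R.apply([0,0,.019-back])
E
python3 - <<'E'
from h import *
d,P=snap('top','t3.png');p,R=cur()
Z=P[...,2]
m=(P[...,0]>.46)&(P[...,0]<.6)&(P[...,1]>.12)&(P[...,1]<.33)
hsv=cv2.cvtColor(d['pixels'],cv2.COLOR_RGB2HSV)
w=m&(hsv[...,1]<70)&(hsv[...,2]>80)&(Z>.015)&(Z<.04);q=P[w];print(len(q),len(q) and cv2.minAreaRect((q[:,:2]*1000).astype(np.float32)),np.percentile(q[:,2],[5,95]) if len(q) else 0)
# holder
c=np.array([.544,-.238]);b=np.hypot(P[...,0]-c[0],P[...,1]-c[1])<.08
for nm,w in(('pad',b&(Z>.016)&(Z<.028)&(hsv[...,2]>120)&(hsv[...,0]>10)&(hsv[...,0]<40)),('cheek',b&(Z>.041)),('foot',b&(Z>.004))):
    q=P[w];print(nm,len(q),cv2.minAreaRect((q[:,:2]*1000).astype(np.float32)),np.median(q[:,2]),q[:,:2].mean(0))
b=(abs(P[...,0]-.652)<.06)&(abs(P[...,1]+.012)<.06)&(Z>.09);q=P[b];print('jar',cv2.minAreaRect((q[:,:2]*1000).astype(np.float32)))
for nm,x,y in(('beaker',.72,.17),('reagent',.71,-.13)):
    b=(abs(P[...,0]-x)<.08)&(abs(P[...,1]-y)<.08)&(Z>.06);q=P[b];print(nm,len(q),q.mean(0))
T=tilt(11,-50);gp=[.652,-.012,.068]
a=plan(p,R,tcp(gp,T,.13)+[0,0,.03],T,0.8)
cv2.imwrite('pics/t3c.png',cv2.resize(cv2.imread('pics/t3.png')[90:260,130:400],(800,504),interpolation=2))
E
```

```text
t 10.8 p [0.5334 0.2255 0.1448] q [-0.87  0.47  0.53  1.82 -0.3   0.92 -0.26] w 0.551 gf 0.0 F [2.1 1.7 3.3]
137 ((515.5484619140625, 210.32470703125), (41.1341552734375, 110.72051239013672), 23.77082633972168) [0.02111207 0.03134737]
pad 543 ((546.8507690429688, -239.43051147460938), (114.0699462890625, 107.71055603027344), 64.68445587158203) 0.020847573217432573 [ 0.54424854 -0.23863702]
cheek 118 ((542.9201049804688, -238.29763793945312), (93.18722534179688, 63.684600830078125), 76.1372299194336) 0.04615416379228131 [ 0.54304232 -0.23671332]
foot 1189 ((545.2953491210938, -235.85516357421875), (142.8533935546875, 145.64198303222656), 22.502737045288086) 0.019941757994353274 [ 0.53997599 -0.23690133]
jar ((651.6436767578125, -9.855291366577148), (51.92204284667969, 49.741783142089844), 11.173946380615234)
beaker 152 [0.7584384  0.18340142 0.07107054]
reagent 245 [ 0.75587138 -0.16601941  0.08134336]
[[0.8,-0.59,0.44,-0.1,-0.1,-0.87,-0.23],[0.8,-0.61,0.43,-0.04,-0.1,-0.87,-0.23],[0.8,-0.62,0.41,0.02,-0.1,-0.87,-0.23],[0.8,-0.63,0.4,0.08,-0.1,-0.87,-0.23],[0.8,-0.63,0.38,0.13,-0.1,-0.87,-0.23],[0.8,-0.62,0.37,0.19,-0.1,-0.87,-0.23],[0.8,-0.61,0.35,0.25,-0.1,-0.87,-0.23],[0.8,-0.59,0.33,0.3,-0.1,-0.87,-0.23]]
[[0.8,-0.57,0.32,0.36,-0.1,-0.87,-0.23],[0.8,-0.55,0.3,0.41,-0.1,-0.87,-0.23]]
```

View pics/t3c.png

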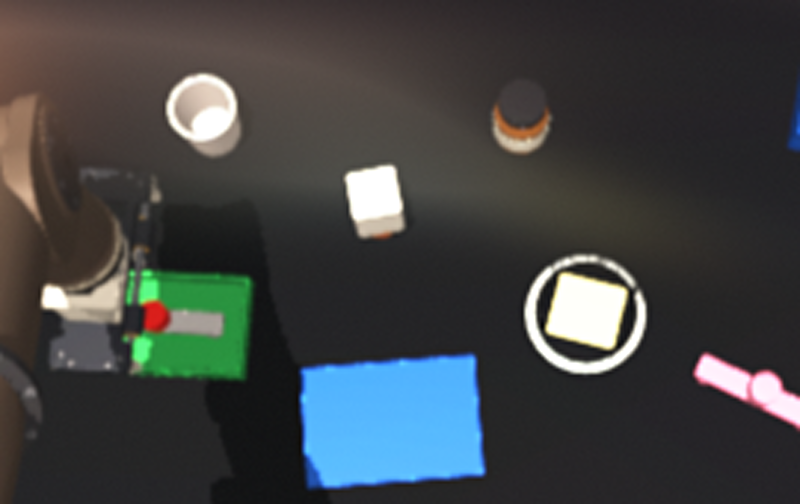

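The crop shows the clamp lying in the tray, with its knob at (154,317) and the bar straight. The holder is now clear at (586,313), and the jar is still at (375,200). Next I'll take the tilted approach pose for the jar.

Emit:
{"method": "carry_out", "body": {"commands": [[0.8, -0.59, 0.44, -0.1, -0.1, -0.87, -0.23], [0.8, -0.61, 0.43, -0.04, -0.1, -0.87, -0.23], [0.8, -0.62, 0.41, 0.02, -0.1, -0.87, -0.23], [0.8, -0.63, 0.4, 0.08, -0.1, -0.87, -0.23], [0.8, -0.63, 0.38, 0.13, -0.1, -0.87, -0.23], [0.8, -0.62, 0.37, 0.19, -0.1, -0.87, -0.23], [0.8, -0.61, 0.35, 0.25, -0.1, -0.87, -0.23], [0.8, -0.59, 0.33, 0.3, -0.1, -0.87, -0.23]]}}

```text
clock: 11.6
position: [0.6139, 0.102, 0.16]
ee_rot: [1.663, 1.917, -0.595]
force: [0.6, 0.1, -0.2]
width: 0.797
gripper_force: 0.0
```

Emit:
{"method": "carry_out", "body": {"commands": [[0.8, -0.57, 0.32, 0.36, -0.1, -0.87, -0.23], [0.8, -0.55, 0.3, 0.41, -0.1, -0.87, -0.23], [0.8, 0, 0, 0, 0, 0, 0], [0.8, 0, 0, 0, 0, 0, 0], [0.8, 0, 0, 0, 0, 0, 0]]}}

```text
clock: 12.1
position: [0.6337, 0.0714, 0.1644]
ee_rot: [1.512, 1.836, -0.709]
force: [0.5, -0.6, -0.3]
width: 0.797
gripper_force: 0.0
```

Run:
```python
from h import *
p,R=cur();T=tilt(11,-50);gp=[.652,-.012,.068];print('want',tcp(gp,T,.13)+[0,0,.03],'rot err',(R.inv()*T).as_rotvec().round(3))
a=plan(p,R,tcp(gp,T,.08),T,.8,4)
a=plan(*a,tcp(gp,T),T,.8,6)
```

```text
t 12.1 p [0.6337 0.0714 0.1644] q [-1.09  0.85  0.81  1.66  0.3   1.08 -0.41] w 0.797 gf 0.0 F [ 0.5 -0.6 -0.3]
want [0.63577533 0.07146868 0.16934942] rot err [-0.004 -0.002  0.003]
[[0.8,0.19,0.02,0.66,-0.01,-0.0,0.01],[0.8,0.19,0.02,0.66,-0.01,-0.0,0.01],[0.8,0.19,0.02,0.66,-0.01,-0.0,0.01],[0.8,0.19,0.02,0.66,-0.01,-0.0,0.01]]
[[0.8,0.0,-0.0,0.53,0.0,0.0,0.0],[0.8,-0.0,-0.0,0.53,0.0,0.0,0.0],[0.8,0.0,-0.0,0.53,0.0,0.0,0.0],[0.8,-0.0,0.0,0.53,0.0,0.0,0.0],[0.8,0.0,-0.0,0.53,0.0,0.0,0.0],[0.8,-0.0,-0.0,0.53,0.0,0.0,0.0]]
```

Emit:
{"method": "carry_out", "body": {"commands": [[0.8, 0.19, 0.02, 0.66, 0, 0, 0], [0.8, 0.19, 0.02, 0.66, 0, 0, 0], [0.8, 0.19, 0.02, 0.66, 0, 0, 0], [0.8, 0.19, 0.02, 0.66, 0, 0, 0], [0.8, 0, 0, 0, 0, 0, 0], [0.8, 0, 0, 0, 0, 0, 0]]}}

```text
clock: 12.7
position: [0.6427, 0.0339, 0.1076]
ee_rot: [1.511, 1.835, -0.71]
force: [-0.2, -0.4, 0.2]
width: 0.799
gripper_force: 0.0
```

Run:
```python
from h import *
p,R=cur();T=tilt(11,-50);gp=[.652,-.012,.068];print('want',tcp(gp,T,.08))
a=plan(p,R,tcp(gp,T),T,.8,6)
```

```text
t 12.7 p [0.6427 0.0339 0.1076] q [-1.04  0.92  0.79  1.71  0.3   0.94 -0.43] w 0.799 gf 0.0 F [-0.2 -0.4  0.2]
want [0.64308374 0.03387017 0.10721004]
[[0.8,0.0,0.0,0.54,-0.01,-0.0,0.01],[0.8,0.0,0.0,0.54,-0.01,-0.0,0.01],[0.8,0.0,0.0,0.54,-0.01,-0.0,0.01],[0.8,0.0,0.0,0.54,-0.01,-0.0,0.01],[0.8,0.0,0.0,0.54,-0.01,-0.0,0.01],[0.8,0.0,0.0,0.54,-0.01,-0.0,0.01]]
```

Emit:
{"method": "carry_out", "body": {"commands": [[0.8, 0, 0, 0.54, 0, 0, 0], [0.8, 0, 0, 0.54, 0, 0, 0], [0.8, 0, 0, 0.54, 0, 0, 0], [0.8, 0, 0, 0.54, 0, 0, 0], [0.8, 0, 0, 0.54, 0, 0, 0], [0.8, 0, 0, 0.54, 0, 0, 0], [0.8, 0, 0, 0, 0, 0, 0], [0.8, 0, 0, 0, 0, 0, 0]]}}

```text
clock: 13.5
position: [0.654, -0.0277, 0.0546]
ee_rot: [1.509, 1.835, -0.713]
force: [0.2, 0.0, -0.2]
width: 0.801
gripper_force: 0.0
```

Run:
```python
from h import *
p,R=cur();T=tilt(11,-50);gp=[.652,-.012,.068];print('want',tcp(gp,T)); print(R.inv().apply(tcp(gp,T)-p)/.025)
snap('side','s4.png')
cv2.imwrite('pics/s4c.png',cv2.resize(cv2.imread('pics/s4.png')[120:260,240:400],(640,560),interpolation=2))
```

```text
t 13.5 p [ 0.654  -0.0277  0.0546] q [-0.95  0.99  0.78  1.77  0.32  0.79 -0.44] w 0.801 gf 0.0 F [ 0.2  0.  -0.2]
want [ 0.6547772  -0.02628743  0.05578704]
[-0.00719005  0.04170605 -0.06814876]
```

View pics/s4c.png

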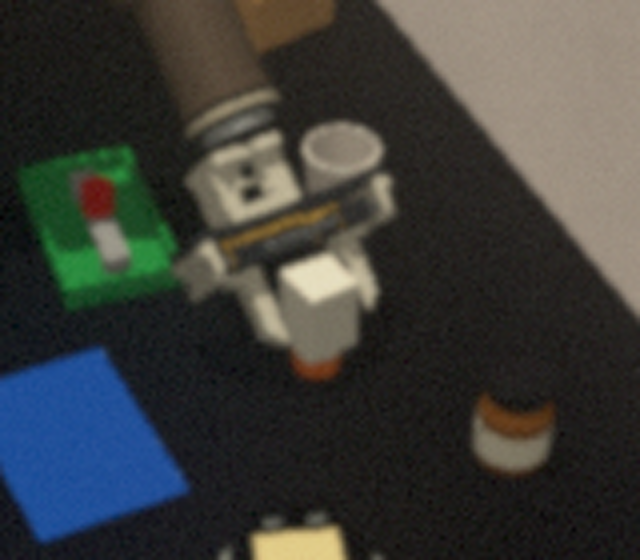

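The crop shows the jar at (318,310) standing between the two fingers, and the clamp lying flat in the tray at (105,220). I'll close and lift.

Emit:
{"method": "carry_out", "body": {"commands": [[0.6, 0, 0.04, -0.07, 0, 0, 0], [0.45, 0, 0, 0, 0, 0, 0], [0.4, 0, 0, 0, 0, 0, 0], [0.4, 0, 0, 0, 0, 0, 0], [0.4, 0, 0, 0, 0, 0, 0], [0.4, 0, 0, 0, 0, 0, 0]], "squeeze": 40}}

```text
clock: 14.15
position: [0.6552, -0.0253, 0.0561]
ee_rot: [1.509, 1.836, -0.711]
force: [-0.1, 2.1, 2.8]
width: 0.547
gripper_force: 39.8
```

Run:
```python
from h import *
p,R=cur();print('tilt deviation',(R.inv()*tilt(11,-50)).as_rotvec().round(4))
a=plan(p,R,p+[0,0,.03],R,.4,3)
gp=np.array([.44,-.044,.15]);T=tilt(5,40)
a=plan(*a,p+[-.03,0,.12],tilt(11,-50),.4,6)
a=plan(*a,tcp(gp,T),T,.4,20)
```

```text
t 14.15 p [ 0.6552 -0.0253  0.0561] q [-0.95  0.99  0.78  1.76  0.32  0.79 -0.44] w 0.547 gf 39.8 F [-0.1  2.1  2.8]
tilt deviation [-0.0034  0.0007  0.0047]
[[0.4,-0.31,-0.0,-0.26,0.0,0.0,0.0],[0.4,-0.31,-0.0,-0.26,0.0,0.0,0.0],[0.4,-0.31,-0.0,-0.26,0.0,0.0,0.0]]
[[0.4,-0.43,-0.2,-0.41,-0.01,0.0,0.01],[0.4,-0.43,-0.2,-0.41,-0.01,0.0,0.01],[0.4,-0.43,-0.2,-0.41,-0.01,0.0,0.01],[0.4,-0.43,-0.2,-0.41,-0.01,0.0,0.01],[0.4,-0.43,-0.2,-0.41,-0.01,0.0,0.01],[0.4,-0.43,-0.2,-0.41,-0.01,0.0,0.01]]
[[0.4,0.1,-0.37,0.01,0.01,0.78,0.06],[0.4,0.1,-0.37,0.02,0.01,0.78,0.06],[0.4,0.09,-0.37,0.02,0.01,0.78,0.06],[0.4,0.09,-0.37,0.03,0.01,0.78,0.06],[0.4,0.08,-0.37,0.04,0.01,0.78,0.06],[0.4,0.08,-0.37,0.04,0.01,0.78,0.06],[0.4,0.07,-0.37,0.05,0.01,0.78,0.06],[0.4,0.07,-0.37,0.06,0.01,0.78,0.06]]
[[0.4,0.06,-0.37,0.06,0.01,0.78,0.06],[0.4,0.05,-0.37,0.07,0.01,0.78,0.06],[0.4,0.05,-0.37,0.07,0.01,0.78,0.06],[0.4,0.04,-0.37,0.07,0.01,0.78,0.06],[0.4,0.03,-0.37,0.08,0.01,0.78,0.06],[0.4,0.02,-0.37,0.08,0.01,0.78,0.06],[0.4,0.01,-0.37,0.08,0.01,0.78,0.06],[0.4,0.0,-0.37,0.08,0.01,0.78,0.06]]
[[0.4,-0.0,-0.37,0.08,0.01,0.78,0.06],[0.4,-0.01,-0.37,0.08,0.01,0.78,0.06],[0.4,-0.02,-0.37,0.08,0.01,0.78,0.06],[0.4,-0.03,-0.37,0.08,0.01,0.78,0.06]]
```

Emit:
{"method": "carry_out", "body": {"commands": [[0.4, -0.31, 0, -0.26, 0, 0, 0], [0.4, -0.31, 0, -0.26, 0, 0, 0], [0.4, -0.31, 0, -0.26, 0, 0, 0], [0.4, -0.43, -0.2, -0.41, 0, 0, 0], [0.4, -0.43, -0.2, -0.41, 0, 0, 0], [0.4, -0.43, -0.2, -0.41, 0, 0, 0], [0.4, -0.43, -0.2, -0.41, 0, 0, 0], [0.4, -0.43, -0.2, -0.41, 0, 0, 0]]}}

```text
clock: 14.95
position: [0.6294, -0.0257, 0.1619]
ee_rot: [1.509, 1.836, -0.711]
force: [-0.3, 0.1, -2.6]
width: 0.549
gripper_force: 39.8
```

Emit:
{"method": "carry_out", "body": {"commands": [[0.4, 0.1, -0.37, 0.01, 0.01, 0.78, 0.06], [0.4, 0.1, -0.37, 0.02, 0.01, 0.78, 0.06], [0.4, 0.09, -0.37, 0.02, 0.01, 0.78, 0.06], [0.4, 0.09, -0.37, 0.03, 0.01, 0.78, 0.06], [0.4, 0.08, -0.37, 0.04, 0.01, 0.78, 0.06], [0.4, 0.08, -0.37, 0.04, 0.01, 0.78, 0.06], [0.4, 0.07, -0.37, 0.05, 0.01, 0.78, 0.06], [0.4, 0.07, -0.37, 0.06, 0.01, 0.78, 0.06]]}}

```text
clock: 15.75
position: [0.5547, -0.0286, 0.1457]
ee_rot: [1.92, 2.224, -0.223]
force: [-0.5, -0.6, -2.9]
width: 0.546
gripper_force: 39.8
```

Emit:
{"method": "carry_out", "body": {"commands": [[0.4, 0.06, -0.37, 0.06, 0.01, 0.78, 0.06], [0.4, 0.05, -0.37, 0.07, 0.01, 0.78, 0.06], [0.4, 0.05, -0.37, 0.07, 0.01, 0.78, 0.06], [0.4, 0.04, -0.37, 0.07, 0.01, 0.78, 0.06], [0.4, 0.03, -0.37, 0.08, 0.01, 0.78, 0.06], [0.4, 0.02, -0.37, 0.08, 0.01, 0.78, 0.06], [0.4, 0.01, -0.37, 0.08, 0.01, 0.78, 0.06], [0.4, 0, -0.37, 0.08, 0.01, 0.78, 0.06]]}}

```text
clock: 16.55
position: [0.4806, -0.0312, 0.1298]
ee_rot: [-1.904, -2.108, -0.366]
force: [0.3, -0.8, -2.3]
width: 0.544
gripper_force: 39.8
```

Emit:
{"method": "carry_out", "body": {"commands": [[0.4, 0, -0.37, 0.08, 0.01, 0.78, 0.06], [0.4, -0.01, -0.37, 0.08, 0.01, 0.78, 0.06], [0.4, -0.02, -0.37, 0.08, 0.01, 0.78, 0.06], [0.4, -0.03, -0.37, 0.08, 0.01, 0.78, 0.06], [0.4, 0, 0, 0, 0, 0, 0], [0.4, 0, 0, 0, 0, 0, 0]]}}

```text
clock: 17.15
position: [0.4442, -0.0323, 0.1212]
ee_rot: [-1.741, -1.88, -0.605]
force: [0.3, -0.2, -3.2]
width: 0.546
gripper_force: 39.8
```

Run:
```python
from h import *
d,P=snap('top');snap('side','s5.png');p,R=cur();T=tilt(5,40);print('rot err',(R.inv()*T).as_rotvec().round(3),'gp',(p-R.apply([0,0,.019])).round(4))
a=plan(p,R,tcp([.44,-.044,.045],T),T,.4,6)
cv2.imwrite('pics/s5c.png',cv2.resize(cv2.imread('pics/s5.png')[120:280,180:380],(700,560),interpolation=2))
```

```text
t 17.25 p [ 0.4447 -0.0312  0.1218] q [ 0.24  0.54  0.25  1.99 -0.75  1.18  1.05] w 0.545 gf 39.8 F [ 0.7  0.2 -1.4]
rot err [-0.008  0.013 -0.011] gp [ 0.4459 -0.0431  0.1365]
[[0.4,-0.39,-0.03,0.47,-0.01,0.02,-0.02],[0.4,-0.39,-0.03,0.47,-0.01,0.02,-0.02],[0.4,-0.39,-0.03,0.47,-0.01,0.02,-0.02],[0.4,-0.39,-0.03,0.47,-0.01,0.02,-0.02],[0.4,-0.39,-0.04,0.47,-0.01,0.02,-0.02],[0.4,-0.39,-0.04,0.47,-0.01,0.02,-0.02]]
```

View pics/s5c.png

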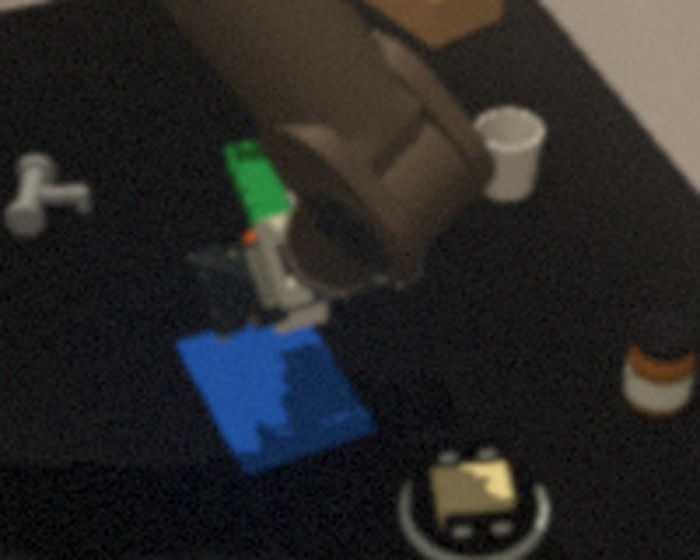

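The side crop shows the orange cap at (250,235), pointing left toward the tray, with the jar held lying above the mat. I'll lower it and feel for contact.

Emit:
{"method": "carry_out", "body": {"commands": [[0.4, -0.39, -0.03, 0.47, 0, 0.02, -0.02], [0.4, -0.39, -0.03, 0.47, 0, 0.02, -0.02], [0.4, -0.39, -0.03, 0.47, 0, 0.02, -0.02], [0.4, -0.39, -0.03, 0.47, 0, 0.02, -0.02], [0.4, -0.39, -0.03, 0.47, 0, 0.02, -0.02], [0.4, -0.39, -0.03, 0.47, 0, 0.02, -0.02], [0.4, 0, 0, 0, 0, 0, 0], [0.4, 0, 0, 0, 0, 0, 0]]}}

```text
clock: 18.05
position: [0.4384, -0.0322, 0.0293]
ee_rot: [-1.722, -1.881, -0.62]
force: [-0.4, 0.2, -1.7]
width: 0.543
gripper_force: 39.8
```

Run:
```python
from h import *
p,R=cur();T=tilt(5,40);print('rot err',(R.inv()*T).as_rotvec().round(3),'gp',(p-R.apply([0,0,.019])).round(4))
a=plan(p,R,tcp([.44,-.044,.034],T),T,.4,2)
a=plan(*a,a[0]-[0,0,.002],T,.4,1)
```

```text
t 18.05 p [ 0.4384 -0.0322  0.0293] q [ 0.29  0.7   0.2   2.04 -0.84  1.05  1.22] w 0.543 gf 39.8 F [-0.4  0.2 -1.7]
rot err [-0.008 -0.002 -0.002] gp [ 0.4397 -0.0444  0.0439]
[[0.4,-0.12,0.01,0.16,-0.04,-0.01,-0.01],[0.4,-0.12,0.01,0.16,-0.04,-0.01,-0.01]]
[[0.4,-0.05,0.0,0.06,0.0,0.0,0.0]]
```

Emit:
{"method": "carry_out", "body": {"commands": [[0.4, -0.12, 0, 0.16, -0.04, 0, 0], [0.4, -0.12, 0, 0.16, -0.04, 0, 0], [0.4, 0, 0, 0, 0, 0, 0], [0.4, 0, 0, 0, 0, 0, 0]]}}

```text
clock: 18.45
position: [0.4385, -0.0317, 0.0198]
ee_rot: [-1.727, -1.883, -0.629]
force: [-0.1, 0.7, -2.2]
width: 0.54
gripper_force: 39.8
```

Emit:
{"method": "carry_out", "body": {"commands": [[0.4, -0.06, 0, 0.07, 0, 0, 0], [0.4, 0, 0, 0, 0, 0, 0], [0.4, 0, 0, 0, 0, 0, 0]]}}

```text
clock: 18.75
position: [0.4386, -0.0317, 0.0174]
ee_rot: [-1.727, -1.883, -0.629]
force: [0.6, 0.0, -1.6]
width: 0.542
gripper_force: 39.8
```

Emit:
{"method": "carry_out", "body": {"commands": [[0.4, -0.04, 0, 0.05, 0, 0, 0], [0.4, 0, 0, 0, 0, 0, 0]]}}

```text
clock: 18.95
position: [0.4385, -0.0317, 0.0156]
ee_rot: [-1.727, -1.883, -0.629]
force: [0.3, -0.3, -2.5]
width: 0.547
gripper_force: 39.8
```

Emit:
{"method": "carry_out", "body": {"commands": [[0.4, -0.03, 0, 0.035, 0, 0, 0], [0.4, 0, 0, 0, 0, 0, 0]]}}

```text
clock: 19.15
position: [0.4385, -0.0317, 0.0145]
ee_rot: [-1.727, -1.883, -0.629]
force: [0.1, 0.2, -2.4]
width: 0.547
gripper_force: 39.8
```

Emit:
{"method": "carry_out", "body": {"commands": [[0.4, -0.03, 0, 0.035, 0, 0, 0], [0.4, 0, 0, 0, 0, 0, 0]]}}

```text
clock: 19.35
position: [0.4385, -0.0317, 0.0142]
ee_rot: [-1.726, -1.882, -0.63]
force: [-1.5, -2.4, 8.2]
width: 0.543
gripper_force: 39.8
```

Contact at grasp height 0.0288 m, as expected for the jar lying on the mat. I'll release and back off.

Emit:
{"method": "carry_out", "body": {"commands": [[0.6, 0, 0, 0, 0, 0, 0], [0.8, 0, 0, 0, 0, 0, 0], [0.8, 0, 0, 0, 0, 0, 0], [0.8, 0, 0, 0, 0, 0, 0], [0.8, 0, 0, -0.4, 0, 0, 0], [0.8, 0, 0, -0.8, 0, 0, 0], [0.8, 0, 0, -0.95, 0, 0, 0], [0.8, 0, 0, -0.95, 0, 0, 0]]}}

```text
clock: 20.15
position: [0.4427, -0.0823, 0.0739]
ee_rot: [-1.727, -1.882, -0.628]
force: [0.6, -0.7, -0.4]
width: 0.803
gripper_force: 0.0
```

Emit:
{"method": "carry_out", "body": {"commands": [[0.8, 0, 0, -0.95, 0, 0, 0], [0.8, 0, 0, -0.95, 0, 0, 0], [0.8, 0, 0, -0.95, 0, 0, 0], [0.8, 0, 0, -0.3, 0, 0, 0], [0.8, 0, 0, 0, 0, 0, 0]]}}

```text
clock: 20.65
position: [0.4476, -0.1328, 0.1336]
ee_rot: [-1.729, -1.884, -0.629]
force: [0.1, 0.4, 0.2]
width: 0.8
gripper_force: 0.0
```

Run:
```python
from h import *
p,R=cur()
for n in('top','side'):
    d,P=snap(n,n+'6.png');Z=P[...,2];hsv=cv2.cvtColor(d['pixels'],cv2.COLOR_RGB2HSV)
    b=(abs(P[...,0]-.44)<.08)&(abs(P[...,1]+.03)<.1)&(Z>.015)&(Z<.06)
    for nm,w in(('all',b),('top',b&(Z>.045)&(hsv[...,1]<70)),('cap',b&(hsv[...,1]>120)&((hsv[...,0]<25)|(hsv[...,0]>170)))):
        q=P[w]
        if len(q)>4: print(n,nm,len(q),cv2.minAreaRect((q[:,:2]*1000).astype(np.float32)),np.percentile(q[:,2],[5,50,95]).round(4),q.mean(0))
gp=np.array([.4399,-.0439,.0285])+.026*np.array([-np.sin(np.radians(5)),np.cos(np.radians(5)),0])
T=tilt(5,-45);print('gp2',gp)
a=plan(p,R,tcp(gp,T,.12),T,.8)
cv2.imwrite('pics/t6c.png',cv2.resize(cv2.imread('pics/top6.png')[160:270,180:340],(640,440),interpolation=2))
```

```text
t 20.65 p [ 0.4476 -0.1328  0.1336] q [ 0.38  0.6   0.3   1.84 -0.68  1.33  1.12] w 0.8 gf 0.0 F [0.1 0.4 0.2]
top all 507 ((435.3170166015625, -25.10580825805664), (49.62130355834961, 99.34231567382812), 4.493869304656982) [0.0334 0.0511 0.0564] [ 0.43341426 -0.02810691  0.04926955]
top top 391 ((436.0205993652344, -33.921382904052734), (49.5959587097168, 81.66372680664062), 4.573010444641113) [0.0468 0.052  0.0573] [ 0.43552372 -0.03650778  0.0521268 ]
top cap 43 ((431.9650573730469, 15.331372261047363), (36.52485656738281, 13.339484214782715), 7.694499969482422) [0.0389 0.0439 0.0506] [0.43122385 0.01512913 0.04411921]
side all 30 ((430.3787536621094, -30.32366943359375), (43.405982971191406, 102.47698211669922), 14.656954765319824) [0.0158 0.0207 0.0391] [ 0.44403055 -0.06842287  0.02279181]
gp2 [ 0.43763395 -0.01799894  0.0285    ]
[[0.8,0.32,-0.0,0.39,0.0,-0.99,-0.0],[0.8,0.36,-0.0,0.35,0.0,-0.99,-0.0],[0.8,0.39,-0.0,0.32,0.0,-0.99,-0.0],[0.8,0.42,-0.0,0.28,0.0,-0.99,-0.0],[0.8,0.45,-0.0,0.23,0.0,-0.99,-0.0],[0.8,0.47,-0.0,0.19,0.0,-0.99,-0.0],[0.8,0.49,-0.0,0.14,0.0,-0.99,-0.0],[0.8,0.5,-0.0,0.09,0.0,-0.99,-0.0]]
[[0.8,0.5,-0.0,0.04,0.0,-0.99,-0.0],[0.8,0.51,-0.0,-0.01,0.0,-0.99,-0.0],[0.8,0.5,-0.0,-0.06,0.0,-0.99,-0.0],[0.8,0.49,-0.0,-0.11,0.0,-0.99,-0.0],[0.8,0.48,0.0,-0.15,0.0,-0.99,-0.0],[0.8,0.46,0.0,-0.2,0.0,-0.99,-0.0],[0.8,0.44,0.0,-0.25,0.0,-0.99,-0.0]]
```

View pics/t6c.png

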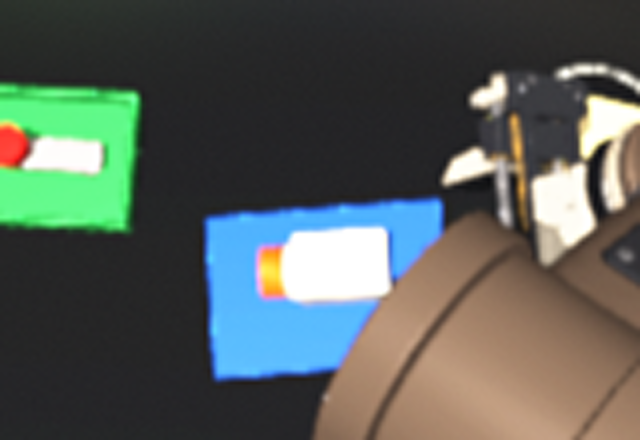

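The crop shows the jar lying on the blue mat with its orange cap at (270,270) and its body at (340,265). Now I'll swing to the opposite tilt for the second grasp.

Emit:
{"method": "carry_out", "body": {"commands": [[0.8, 0.32, 0, 0.39, 0, -0.99, 0], [0.8, 0.36, 0, 0.35, 0, -0.99, 0], [0.8, 0.39, 0, 0.32, 0, -0.99, 0], [0.8, 0.42, 0, 0.28, 0, -0.99, 0], [0.8, 0.45, 0, 0.23, 0, -0.99, 0], [0.8, 0.47, 0, 0.19, 0, -0.99, 0], [0.8, 0.49, 0, 0.14, 0, -0.99, 0], [0.8, 0.5, 0, 0.09, 0, -0.99, 0]]}}

```text
clock: 21.55
position: [0.438, -0.0314, 0.1148]
ee_rot: [2.073, 2.264, -0.099]
force: [0.0, -0.0, -0.3]
width: 0.8
gripper_force: 0.0
```

Emit:
{"method": "carry_out", "body": {"commands": [[0.8, 0.5, 0, 0.04, 0, -0.99, 0], [0.8, 0.51, 0, -0.01, 0, -0.99, 0], [0.8, 0.5, 0, -0.06, 0, -0.99, 0], [0.8, 0.49, 0, -0.11, 0, -0.99, 0], [0.8, 0.48, 0, -0.15, 0, -0.99, 0], [0.8, 0.46, 0, -0.2, 0, -0.99, 0], [0.8, 0.44, 0, -0.25, 0, -0.99, 0], [0.8, 0, 0, 0, 0, 0, 0]]}}

```text
clock: 22.35
position: [0.4302, 0.0583, 0.0968]
ee_rot: [1.658, 1.83, -0.698]
force: [-0.3, -0.2, -0.2]
width: 0.802
gripper_force: 0.0
```

Emit:
{"method": "carry_out", "body": {"commands": [[0.8, 0, 0, 0, 0, 0, 0], [0.8, 0, 0, 0, 0, 0, 0]]}}

```text
clock: 22.55
position: [0.4305, 0.0528, 0.1]
ee_rot: [1.673, 1.824, -0.695]
force: [-1.0, -0.2, 0.1]
width: 0.802
gripper_force: 0.0
```

Run:
```python
from h import *
p,R=cur();T=tilt(5,-45);gp=np.array([.4375,-.0180,.0285]);print('want',tcp(gp,T,.12),'rot',(R.inv()*T).as_rotvec().round(3))
a=plan(p,R,tcp(gp,T,.05),T,.8,5)
```

```text
t 22.55 p [0.4305 0.0528 0.1   ] q [-1.24  0.69  0.68  2.1   0.33  0.92 -0.76] w 0.802 gf 0.0 F [-1.  -0.2  0.1]
want [0.43127553 0.05314602 0.09991778] rot [-0.002  0.    -0.   ]
[[0.8,0.0,0.01,0.56,-0.0,0.0,-0.0],[0.8,0.0,0.01,0.56,-0.0,0.0,-0.0],[0.8,0.0,0.01,0.56,-0.0,0.0,-0.0],[0.8,0.0,0.01,0.56,-0.0,0.0,-0.0],[0.8,0.0,0.01,0.56,-0.0,0.0,-0.0]]
```

Emit:
{"method": "carry_out", "body": {"commands": [[0.8, 0, 0.01, 0.56, 0, 0, 0], [0.8, 0, 0.01, 0.56, 0, 0, 0], [0.8, 0, 0.01, 0.56, 0, 0, 0], [0.8, 0, 0.01, 0.56, 0, 0, 0], [0.8, 0, 0.01, 0.56, 0, 0, 0], [0.8, 0, 0, 0, 0, 0, 0], [0.8, 0, 0, 0, 0, 0, 0]]}}

```text
clock: 23.25
position: [0.4364, 0.004, 0.051]
ee_rot: [1.675, 1.823, -0.694]
force: [0.8, 0.4, 0.6]
width: 0.801
gripper_force: 0.0
```

Run:
```python
from h import *
p,R=cur();T=tilt(5,-45);gp=np.array([.4375,-.0180,.0285]);print('want',tcp(gp,T,.05))
a=plan(p,R,tcp(gp,T,.004),T,.8,4)
```

```text
t 23.25 p [0.4364 0.004  0.051 ] q [-1.15  0.77  0.67  2.17  0.36  0.74 -0.77] w 0.801 gf 0.0 F [0.8 0.4 0.6]
want [0.43558952 0.0038369  0.05042031]
[[0.8,0.0,-0.01,0.46,-0.01,-0.0,-0.0],[0.8,0.0,-0.01,0.46,-0.01,-0.0,-0.0],[0.8,0.0,-0.01,0.46,-0.01,-0.0,-0.0],[0.8,0.0,-0.01,0.46,-0.01,-0.0,-0.0]]
```

Emit:
{"method": "carry_out", "body": {"commands": [[0.8, 0, 0, 0.46, 0, 0, 0], [0.8, 0, 0, 0.46, 0, 0, 0], [0.8, 0, 0, 0.46, 0, 0, 0], [0.8, 0, 0, 0.46, 0, 0, 0], [0.8, 0, 0, 0, 0, 0, 0], [0.8, 0, 0, 0, 0, 0, 0]]}}

```text
clock: 23.85
position: [0.4397, -0.0273, 0.0183]
ee_rot: [1.673, 1.824, -0.693]
force: [0.1, -0.3, -0.2]
width: 0.798
gripper_force: 0.0
```

Emit:
{"method": "carry_out", "body": {"commands": [[0.6, 0, 0, 0, 0, 0, 0], [0.45, 0, 0, 0, 0, 0, 0], [0.4, 0, 0, 0, 0, 0, 0], [0.4, 0, 0, 0, 0, 0, 0], [0.4, 0, 0, 0, 0, 0, 0], [0.4, 0, 0, 0, 0, 0, 0]], "squeeze": 40}}

```text
clock: 24.45
position: [0.4395, -0.0276, 0.018]
ee_rot: [1.672, 1.824, -0.694]
force: [-0.9, 3.6, 5.2]
width: 0.542
gripper_force: 39.9
```

Run:
```python
from h import *
p,R=cur();T=tilt(5,-45);print((R.inv()*T).as_rotvec().round(4))
J=np.array([.4399,-.0439,.0285])-.032*np.array([-np.sin(np.radians(5)),np.cos(np.radians(5)),0]) # base centre of lying jar
J[0:2]+=0
rel=R.inv().apply(J-p); print('base centre in tool',rel.round(4))
np.save('rel.npy',rel)
a=plan(p,R,p+[0,0,.12],T,.4,6)
H=np.array([.5445,-.239]);T2=tilt(-13.8,45)
tgt=np.r_[H,.10]-T2.apply(rel);print(tgt)
a=plan(*a,tgt,T2,.4,24)
```

```text
t 24.45 p [ 0.4395 -0.0276  0.018 ] q [-1.1   0.85  0.67  2.21  0.38  0.61 -0.78] w 0.542 gf 39.9 F [-0.9  3.6  5.2]
[-0.0008  0.0006 -0.    ]
base centre in tool [-0.0415 -0.001   0.0268]
[[0.4,-0.57,-0.0,-0.57,-0.0,0.0,-0.0],[0.4,-0.57,-0.0,-0.57,-0.0,0.0,-0.0],[0.4,-0.57,-0.0,-0.57,-0.0,0.0,-0.0],[0.4,-0.57,-0.0,-0.57,-0.0,0.0,-0.0],[0.4,-0.57,-0.0,-0.57,-0.0,0.0,-0.0],[0.4,-0.57,-0.0,-0.57,-0.0,0.0,-0.0]]
[ 0.54799696 -0.22909162  0.14828793]
[[0.4,-0.26,0.15,0.24,-0.0,0.65,0.15],[0.4,-0.27,0.15,0.22,-0.0,0.65,0.15],[0.4,-0.28,0.16,0.2,-0.0,0.65,0.15],[0.4,-0.29,0.16,0.18,-0.0,0.65,0.15],[0.4,-0.3,0.17,0.16,-0.0,0.65,0.15],[0.4,-0.31,0.17,0.14,-0.0,0.65,0.15],[0.4,-0.32,0.18,0.12,-0.0,0.65,0.15],[0.4,-0.32,0.18,0.1,-0.0,0.65,0.15]]
[[0.4,-0.32,0.19,0.08,-0.0,0.65,0.15],[0.4,-0.32,0.19,0.06,-0.0,0.65,0.15],[0.4,-0.32,0.2,0.04,-0.0,0.65,0.15],[0.4,-0.32,0.2,0.02,-0.0,0.65,0.15],[0.4,-0.32,0.21,-0.0,-0.0,0.65,0.15],[0.4,-0.32,0.21,-0.02,-0.0,0.65,0.15],[0.4,-0.31,0.22,-0.04,-0.0,0.65,0.15],[0.4,-0.3,0.22,-0.06,-0.0,0.65,0.15]]
[[0.4,-0.3,0.23,-0.08,-0.0,0.65,0.15],[0.4,-0.29,0.23,-0.1,-0.0,0.65,0.15],[0.4,-0.28,0.23,-0.12,-0.0,0.65,0.15],[0.4,-0.26,0.24,-0.14,-0.0,0.65,0.15],[0.4,-0.25,0.24,-0.15,-0.0,0.65,0.15],[0.4,-0.24,0.25,-0.17,-0.0,0.65,0.15],[0.4,-0.22,0.25,-0.19,-0.0,0.65,0.15],[0.4,-0.21,0.25,-0.2,-0.0,0.65,0.15]]
```

Emit:
{"method": "carry_out", "body": {"commands": [[0.4, -0.57, 0, -0.57, 0, 0, 0], [0.4, -0.57, 0, -0.57, 0, 0, 0], [0.4, -0.57, 0, -0.57, 0, 0, 0], [0.4, -0.57, 0, -0.57, 0, 0, 0], [0.4, -0.57, 0, -0.57, 0, 0, 0], [0.4, -0.57, 0, -0.57, 0, 0, 0]]}}

```text
clock: 25.05
position: [0.4392, -0.0278, 0.1393]
ee_rot: [1.673, 1.824, -0.694]
force: [0.3, 0.0, -2.5]
width: 0.543
gripper_force: 39.9
```

Emit:
{"method": "carry_out", "body": {"commands": [[0.4, -0.26, 0.15, 0.24, 0, 0.65, 0.15], [0.4, -0.27, 0.15, 0.22, 0, 0.65, 0.15], [0.4, -0.28, 0.16, 0.2, 0, 0.65, 0.15], [0.4, -0.29, 0.16, 0.18, 0, 0.65, 0.15], [0.4, -0.3, 0.17, 0.16, 0, 0.65, 0.15], [0.4, -0.31, 0.17, 0.14, 0, 0.65, 0.15], [0.4, -0.32, 0.18, 0.12, 0, 0.65, 0.15], [0.4, -0.32, 0.18, 0.1, 0, 0.65, 0.15]]}}

```text
clock: 25.85
position: [0.4751, -0.0952, 0.1422]
ee_rot: [2.083, 2.032, -0.211]
force: [-0.2, 0.6, -3.2]
width: 0.543
gripper_force: 39.9
```

Emit:
{"method": "carry_out", "body": {"commands": [[0.4, -0.32, 0.19, 0.08, 0, 0.65, 0.15], [0.4, -0.32, 0.19, 0.06, 0, 0.65, 0.15], [0.4, -0.32, 0.2, 0.04, 0, 0.65, 0.15], [0.4, -0.32, 0.2, 0.02, 0, 0.65, 0.15], [0.4, -0.32, 0.21, 0, 0, 0.65, 0.15], [0.4, -0.32, 0.21, -0.02, 0, 0.65, 0.15], [0.4, -0.31, 0.22, -0.04, 0, 0.65, 0.15], [0.4, -0.3, 0.22, -0.06, 0, 0.65, 0.15]]}}

```text
clock: 26.65
position: [0.5115, -0.162, 0.1448]
ee_rot: [-2.244, -1.973, -0.361]
force: [0.1, 0.8, -2.6]
width: 0.543
gripper_force: 39.9
```

Emit:
{"method": "carry_out", "body": {"commands": [[0.4, -0.3, 0.23, -0.08, 0, 0.65, 0.15], [0.4, -0.29, 0.23, -0.1, 0, 0.65, 0.15], [0.4, -0.28, 0.23, -0.12, 0, 0.65, 0.15], [0.4, -0.26, 0.24, -0.14, 0, 0.65, 0.15], [0.4, -0.25, 0.24, -0.15, 0, 0.65, 0.15], [0.4, -0.24, 0.25, -0.17, 0, 0.65, 0.15], [0.4, -0.22, 0.25, -0.19, 0, 0.65, 0.15], [0.4, -0.21, 0.25, -0.2, 0, 0.65, 0.15]]}}

```text
clock: 27.45
position: [0.5478, -0.2295, 0.1473]
ee_rot: [-1.988, -1.56, -0.828]
force: [-0.1, 0.3, -0.9]
width: 0.546
gripper_force: 39.9
```

Emit:
{"method": "carry_out", "body": {"commands": [[0.4, 0, 0, 0, 0, 0, 0], [0.4, 0, 0, 0, 0, 0, 0], [0.4, 0, 0, 0, 0, 0, 0]]}}

```text
clock: 27.75
position: [0.5482, -0.2278, 0.1481]
ee_rot: [-1.988, -1.565, -0.826]
force: [0.2, -0.5, -2.7]
width: 0.542
gripper_force: 39.9
```

Run:
```python
from h import *
p,R=cur();rel=np.load('rel.npy');rel[1]=0;np.save('rel.npy',rel)
T=tilt(-13.8,45);print('rot',(R.inv()*T).as_rotvec().round(3),'base',p+R.apply(rel))
for n in('top','side'):
    d,P=snap(n,n+'7.png');np.savez(n+'7.npz',px=d['pixels'],P=P,K=d['mtx'],R=d['R'],t=d['t'])
c=(170,300,250,420)
cv2.imwrite('pics/s7c.png',cv2.hconcat([cv2.resize(cv2.imread('pics/side7.png')[180:300,260:360],(400,480),interpolation=2),cv2.resize(cv2.imread('pics/top7.png')[140:260,270:370],(400,480),interpolation=2)]))
```

```text
t 27.75 p [ 0.5482 -0.2278  0.1481] q [ 0.53  0.73  0.28  1.6  -0.84  1.43  0.94] w 0.542 gf 39.9 F [ 0.2 -0.5 -2.7]
rot [-0.004 -0.003  0.002] base [ 0.54577631 -0.23778643  0.09983111]
```

View pics/s7c.png

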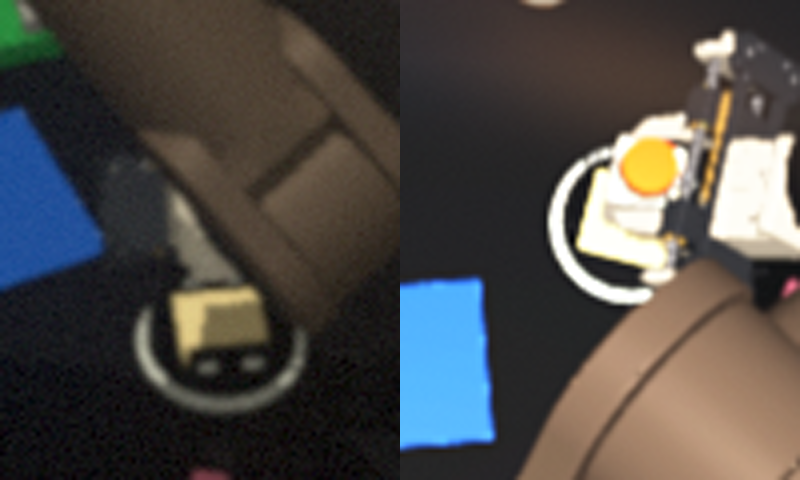

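The right half shows the jar upright with its orange cap at (650,165), above the cream pad. I'll refine its position relative to the holder with both cameras.

Run:
```python
from h import *
from scipy.optimize import least_squares
p,R=cur();rel=np.load('rel.npy');ax=R.apply([0,0,0]);base=p+R.apply(rel)
def circ(q,r):
    f=lambda s:np.hypot(q[:,0]-s[0],q[:,1]-s[1])-r
    s=least_squares(f,[.544,-.238],loss='soft_l1',f_scale=.002).x;return s.round(4),len(q)
for n in('top1','side1','top7','side7'):
    f=np.load(n+'.npz');P=f['P'];px=f['px'];hsv=cv2.cvtColor(px,cv2.COLOR_RGB2HSV).astype(int);Z=P[...,2]
    b=np.hypot(P[...,0]-.544,P[...,1]+.238)
    w=(b<.072)&(b>.05)&(Z>.002)&(Z<.014)&(hsv[...,2]>(90 if 'top' in n else 60))&(hsv[...,1]<90)
    print(n,'ring r=61',circ(P[w][:,:2],.061))
    if '7' in n:
        w=(b<.05)&(Z>.188)&(Z<.21)&(hsv[...,1]>120)&(hsv[...,0]<25)
        q=P[w];print('cap',len(q),len(q)>4 and (cv2.minAreaRect((q[:,:2]*1000).astype(np.float32)),cv2.minEnclosingCircle((q[:,:2]*1000).astype(np.float32)),q.mean(0)))
print('believed base',base.round(4),'axis tilt',R.apply([-np.sqrt(.5),0,-np.sqrt(.5)]).round(3),R.apply([np.sqrt(.5),0,-np.sqrt(.5)]).round(3))
```

```text
t 27.85 p [ 0.5485 -0.2276  0.1486] q [ 0.53  0.72  0.28  1.6  -0.84  1.43  0.94] w 0.543 gf 39.9 F [-0.2  0.3 -1.5]
top1 ring r=61 (array([ 0.545 , -0.2387]), 184)
side1 ring r=61 (array([ 0.5464, -0.2389]), 191)
top7 ring r=61 (array([ 0.5447, -0.2376]), 123)
cap 145 (((550.2843017578125, -246.99710083007812), (36.26143264770508, 63.66154479980469), 42.58007049560547), ((549.090576171875, -249.16403198242188), 33.47666549682617), array([ 0.54276631, -0.23658809,  0.19826274]))
side7 ring r=61 (array([ 0.546 , -0.2396]), 183)
cap 0 False
believed base [ 0.5461 -0.2376  0.1003] axis tilt [-0.234 -0.972 -0.003] [-0.001 -0.003  1.   ]
```

Run:
```python
from h import *
p,R=cur();rel=np.load('rel.npy');T=tilt(-13.8,45);H=np.array([.5458,-.2389])
a=plan(p,R,np.r_[H,.032]-T.apply(rel),T,.4,6)
a=plan(*a,a[0]-[0,0,.002],T,.4,1)
```

```text
t 27.85 p [ 0.5485 -0.2276  0.1486] q [ 0.53  0.72  0.28  1.6  -0.84  1.43  0.94] w 0.543 gf 39.9 F [-0.2  0.3 -1.5]
[[0.4,-0.33,0.0,0.32,-0.01,-0.0,0.01],[0.4,-0.33,0.0,0.32,-0.01,-0.0,0.01],[0.4,-0.33,0.0,0.32,-0.01,-0.0,0.01],[0.4,-0.33,0.0,0.32,-0.01,-0.0,0.01],[0.4,-0.33,0.0,0.32,-0.01,-0.0,0.01],[0.4,-0.33,0.0,0.32,-0.01,-0.0,0.01]]
[[0.4,-0.06,0.0,0.06,0.0,0.0,0.0]]
```

Emit:
{"method": "carry_out", "body": {"commands": [[0.4, -0.33, 0, 0.32, -0.01, 0, 0.01], [0.4, -0.33, 0, 0.32, -0.01, 0, 0.01], [0.4, -0.33, 0, 0.32, -0.01, 0, 0.01], [0.4, -0.33, 0, 0.32, -0.01, 0, 0.01], [0.4, -0.33, 0, 0.32, 0, 0, 0], [0.4, -0.33, 0, 0.32, 0, 0, 0], [0.4, 0, 0, 0, 0, 0, 0], [0.4, 0, 0, 0, 0, 0, 0]]}}

```text
clock: 28.65
position: [0.5479, -0.2295, 0.0788]
ee_rot: [-1.994, -1.558, -0.829]
force: [0.4, 0.6, -2.4]
width: 0.544
gripper_force: 39.9
```

Run:
```python
from h import *
d,P=snap('top','top8.png');p,R=cur();rel=np.load('rel.npy');T=tilt(-13.8,45);H=np.array([.5458,-.2389])
print('base',(p+R.apply(rel)).round(4),(R.inv()*T).as_rotvec().round(4))
a=plan(p,R,np.r_[H,.026]-T.apply(rel),T,.4,2)
cv2.imwrite('pics/t8c.png',cv2.resize(cv2.imread('pics/top8.png')[150:240,280:380],(800,600)[:2],interpolation=2)[:600])
```

```text
t 28.7 p [ 0.5481 -0.2297  0.0792] q [ 0.55  0.81  0.26  1.63 -0.87  1.35  1.02] w 0.542 gf 39.9 F [-0.6 -0.6 -1.9]
base [ 0.5456 -0.2396  0.0309] [ 0.0013 -0.0035 -0.0024]
[[0.4,-0.06,-0.0,0.08,0.01,-0.02,-0.01],[0.4,-0.06,-0.0,0.08,0.01,-0.02,-0.01]]
```

View pics/t8c.png

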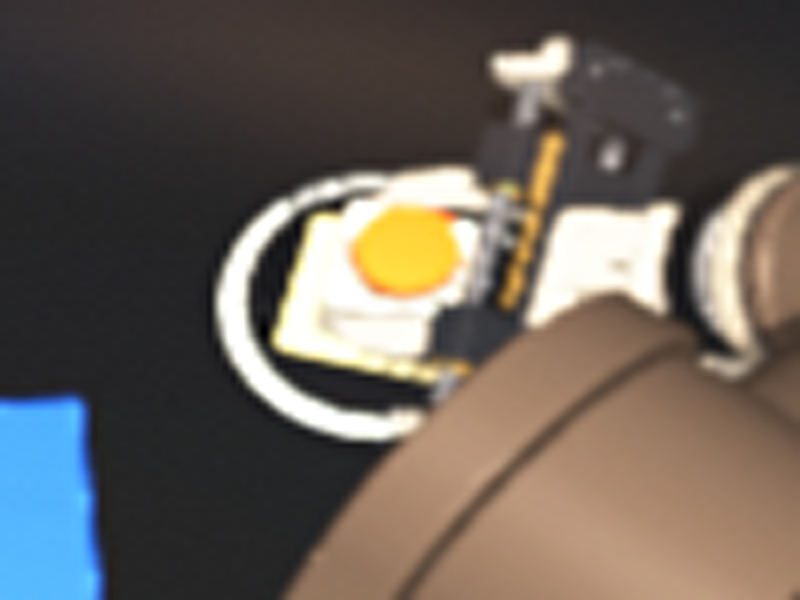

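The crop shows the cap at (408,252) and the jar body square over the pad, inside the ring. That was the last picture view, so from here I check numerically.

Emit:
{"method": "carry_out", "body": {"commands": [[0.4, -0.06, 0, 0.08, 0, -0.02, 0], [0.4, -0.06, 0, 0.08, 0, -0.02, 0], [0.4, 0, 0, 0, 0, 0, 0], [0.4, 0, 0, 0, 0, 0, 0]]}}

```text
clock: 29.1
position: [0.5482, -0.2288, 0.0742]
ee_rot: [-1.996, -1.561, -0.825]
force: [0.9, -0.1, -2.7]
width: 0.539
gripper_force: 39.9
```

Emit:
{"method": "carry_out", "body": {"commands": [[0.4, -0.05, 0, 0.05, 0, 0, 0], [0.4, 0, 0, 0, 0, 0, 0]]}}

```text
clock: 29.3
position: [0.548, -0.2288, 0.0721]
ee_rot: [-1.997, -1.561, -0.825]
force: [0.4, 0.7, -1.8]
width: 0.544
gripper_force: 39.9
```

Emit:
{"method": "carry_out", "body": {"commands": [[0.4, -0.04, 0, 0.04, 0, 0, 0], [0.4, 0, 0, 0, 0, 0, 0]]}}

```text
clock: 29.5
position: [0.5482, -0.2289, 0.0711]
ee_rot: [-1.996, -1.561, -0.826]
force: [-0.2, -0.4, 0.6]
width: 0.545
gripper_force: 39.9
```

Emit:
{"method": "carry_out", "body": {"commands": [[0.4, -0.03, 0, 0.03, 0, 0, 0], [0.4, 0, 0, 0, 0, 0, 0]]}}

```text
clock: 29.7
position: [0.5481, -0.2288, 0.071]
ee_rot: [-1.996, -1.561, -0.827]
force: [-2.6, -0.4, 7.7]
width: 0.545
gripper_force: 39.9
```

Run:
```python
from h import *
d,P=snap('top');p,R=cur();rel=np.load('rel.npy');T=tilt(-13.8,45)
print('base',(p+R.apply(rel)).round(4),(R.inv()*T).as_rotvec().round(4))
hsv=cv2.cvtColor(d['pixels'],cv2.COLOR_RGB2HSV).astype(int);Z=P[...,2];b=np.hypot(P[...,0]-.545,P[...,1]+.238)
q=P[(b<.06)&(Z>.117)&(Z<.13)&(hsv[...,1]>120)&(hsv[...,0]<25)];print('cap',len(q),cv2.minEnclosingCircle((q[:,:2]*1000).astype(np.float32)),q.mean(0),q[:,2].std())
```

```text
t 29.75 p [ 0.5482 -0.2289  0.071 ] q [ 0.54  0.82  0.26  1.64 -0.88  1.34  1.03] w 0.542 gf 39.9 F [-3.1 -1.1  7.3]
base [ 0.5456 -0.239   0.0227] [ 0.0015 -0.0006 -0.0019]
cap 107 ((544.1318359375, -236.9607696533203), 21.297134399414062) [ 0.54357551 -0.23699435  0.1214861 ] 0.0023243367454880625
```

Seated: the base is at 22.7 mm, and the cap and holder centres agree within about 1.5 mm. I'll release and retreat.

Emit:
{"method": "carry_out", "body": {"commands": [[0.6, 0, 0, 0, 0, 0, 0], [0.75, 0, 0, 0, 0, 0, 0], [0.8, 0, 0, 0, 0, 0, 0], [0.8, 0, 0, 0, 0, 0, 0], [0.8, 0, 0, -0.3, 0, 0, 0], [0.8, 0, 0, -0.7, 0, 0, 0], [0.8, 0, 0, -0.9, 0, 0, 0], [0.8, 0, 0, -0.9, 0, 0, 0]]}}

```text
clock: 30.55
position: [0.5359, -0.2776, 0.1202]
ee_rot: [-1.997, -1.561, -0.825]
force: [0.7, 0.0, 0.8]
width: 0.798
gripper_force: 0.0
```

Emit:
{"method": "carry_out", "body": {"commands": [[0.8, 0, 0, -0.9, 0, 0, 0], [0.8, 0, 0, -0.9, 0, 0, 0], [0.8, 0, 0, -0.9, 0, 0, 0], [0.8, 0, 0, -0.9, 0, 0, 0], [0.8, 0, 0, -0.9, 0, 0, 0], [0.8, 0, 0, 0, 0, 0, 0], [0.8, 0, 0, 0, 0, 0, 0]]}}

```text
clock: 31.25
position: [0.5171, -0.3541, 0.1987]
ee_rot: [-1.997, -1.561, -0.826]
force: [1.4, 0.3, -0.0]
width: 0.8
gripper_force: 0.0
```

Run:
```python
from h import *
cur()
for n in('top','side'):
    d,P=snap(n,n+'9.png');hsv=cv2.cvtColor(d['pixels'],cv2.COLOR_RGB2HSV).astype(int);Z=P[...,2];b=np.hypot(P[...,0]-.545,P[...,1]+.238)
    def rect(nm,w):
        q=P[w]
        print(n,nm,len(q),cv2.minAreaRect((q[:,:2]*1000).astype(np.float32)) if len(q)>3 else 0,q.mean(0).round(4) if len(q) else 0)
    rect('cap',(b<.06)&(Z>.114)&(Z<.13)&(hsv[...,1]>120)&(hsv[...,0]<25))
    rect('jar',(b<.045)&(Z>.06)&(Z<.13))
    rect('cheeks',(b<.075)&(Z>.041)&(Z<.052)&(hsv[...,2]<100))
    g=(P[...,0]>.46)&(P[...,0]<.6)&(P[...,1]>.12)&(P[...,1]<.335)
    rect('bar',g&(Z>.02)&(Z<.034)&(hsv[...,1]<80)&(hsv[...,2]>60)); rect('knob',g&(Z>.052)&(Z<.066))
    rect('tray',g&(abs(hsv[...,0]-60)<15)&(hsv[...,1]>120)&(Z>.019))
```

```text
t 31.25 p [ 0.5171 -0.3541  0.1987] q [ 0.68  0.78  0.33  1.35 -0.78  1.67  0.92] w 0.8 gf 0.0 F [ 1.4  0.3 -0. ]
top cap 91 ((541.2804565429688, -234.80795288085938), (36.33682632446289, 38.178855895996094), 89.25569152832031) [ 0.5439 -0.2375  0.1215]
top jar 297 ((541.67578125, -236.66531372070312), (49.58689498901367, 49.493492126464844), 75.93062591552734) [ 0.5363 -0.2348  0.1057]
top cheeks 88 ((544.0557250976562, -238.42543029785156), (92.983154296875, 62.864540100097656), 76.33293151855469) [ 0.5409 -0.2422  0.0462]
top bar 243 ((528.3796997070312, 226.38092041015625), (139.75643920898438, 24.222047805786133), 88.2518310546875) [0.5281 0.2244 0.0267]
top knob 83 ((529.12646484375, 226.60679626464844), (29.090103149414062, 29.958444595336914), 86.28160095214844) [0.5286 0.2267 0.0585]
top tray 316 ((527.6022338867188, 227.6304931640625), (191.72361755371094, 111.05145263671875), 87.21389770507812) [0.5281 0.2309 0.0241]
side cap 0 0 0
side jar 0 0 0
side cheeks 0 0 0
side bar 0 0 0
side knob 0 0 0
side tray 0 0 0
```

Run:
```python
from h import *
p,R=cur();plan(p,R,[.40,-.40,.32],down(-30),.8,12)
```

```text
t 31.35 p [ 0.5173 -0.3528  0.1982] q [ 0.68  0.78  0.33  1.35 -0.78  1.67  0.92] w 0.798 gf 0.0 F [0.2 0.3 0.1]
[[0.8,0.11,-0.34,-0.46,-0.09,-0.65,0.22],[0.8,0.07,-0.34,-0.47,-0.09,-0.65,0.22],[0.8,0.04,-0.34,-0.48,-0.09,-0.65,0.22],[0.8,-0.0,-0.33,-0.48,-0.09,-0.65,0.22],[0.8,-0.04,-0.33,-0.48,-0.09,-0.65,0.22],[0.8,-0.08,-0.32,-0.48,-0.09,-0.65,0.22],[0.8,-0.12,-0.32,-0.48,-0.09,-0.65,0.22],[0.8,-0.16,-0.31,-0.47,-0.09,-0.65,0.22]]
[[0.8,-0.19,-0.3,-0.46,-0.09,-0.65,0.22],[0.8,-0.23,-0.29,-0.45,-0.09,-0.65,0.22],[0.8,-0.26,-0.28,-0.44,-0.09,-0.65,0.22],[0.8,-0.3,-0.27,-0.42,-0.09,-0.65,0.22]]
```

Emit:
{"method": "carry_out", "body": {"commands": [[0.8, 0.11, -0.34, -0.46, -0.09, -0.65, 0.22], [0.8, 0.07, -0.34, -0.47, -0.09, -0.65, 0.22], [0.8, 0.04, -0.34, -0.48, -0.09, -0.65, 0.22], [0.8, 0, -0.33, -0.48, -0.09, -0.65, 0.22], [0.8, -0.04, -0.33, -0.48, -0.09, -0.65, 0.22], [0.8, -0.08, -0.32, -0.48, -0.09, -0.65, 0.22], [0.8, -0.12, -0.32, -0.48, -0.09, -0.65, 0.22], [0.8, -0.16, -0.31, -0.47, -0.09, -0.65, 0.22]]}}

```text
clock: 32.15
position: [0.4387, -0.3844, 0.2797]
ee_rot: [-2.497, -1.597, -0.303]
force: [0.4, 0.0, 0.6]
width: 0.801
gripper_force: 0.0
```

Emit:
{"method": "carry_out", "body": {"commands": [[0.8, -0.19, -0.3, -0.46, -0.09, -0.65, 0.22], [0.8, -0.23, -0.29, -0.45, -0.09, -0.65, 0.22], [0.8, -0.26, -0.28, -0.44, -0.09, -0.65, 0.22], [0.8, -0.3, -0.27, -0.42, -0.09, -0.65, 0.22], [0.8, 0, 0, 0, 0, 0, 0], [0.8, 0, 0, 0, 0, 0, 0]]}}

```text
clock: 32.75
position: [0.4007, -0.3997, 0.3198]
ee_rot: [-2.714, -1.576, -0.0]
force: [-0.3, -0.1, 0.5]
width: 0.8
gripper_force: 0.0
```

Run:
```python
from h import *
cur()
for n in('top','side'):
    d,P=snap(n,n+'10.png');hsv=cv2.cvtColor(d['pixels'],cv2.COLOR_RGB2HSV).astype(int);Z=P[...,2];b=np.hypot(P[...,0]-.545,P[...,1]+.238)
    def rect(nm,w):
        q=P[w]
        print(n,nm,len(q),cv2.minAreaRect((q[:,:2]*1000).astype(np.float32)) if len(q)>3 else 0,q.mean(0).round(4) if len(q) else 0)
    rect('captop',(b<.06)&(Z>.117)&(Z<.13))
    rect('jar',(b<.045)&(Z>.06)&(Z<.13))
    rect('body',(b<.045)&(Z>.06)&(Z<.095))
    rect('cheeks',(b<.075)&(Z>.041)&(Z<.052)&(hsv[...,2]<100))
```

```text
t 32.75 p [ 0.4007 -0.3997  0.3198] q [ 0.22  0.3   0.64  1.61 -0.18  1.3   0.37] w 0.8 gf 0.0 F [-0.3 -0.1  0.5]
top captop 136 ((541.9609985351562, -236.22059631347656), (38.77599334716797, 38.248374938964844), 87.85293579101562) [ 0.5417 -0.237   0.1217]
top jar 302 ((541.5667114257812, -236.67800903320312), (49.70313262939453, 50.28410720825195), 76.01372528076172) [ 0.5361 -0.2348  0.1052]
top body 106 ((541.5667114257812, -236.67800903320312), (49.70313262939453, 50.28410720825195), 76.01372528076172) [ 0.5315 -0.2335  0.085 ]
top cheeks 90 ((543.6089477539062, -238.3062744140625), (92.84672546386719, 64.01800537109375), 76.13040924072266) [ 0.5412 -0.2412  0.0466]
side captop 102 ((543.4971313476562, -241.46572875976562), (38.086483001708984, 35.020965576171875), 19.5317440032959) [ 0.5439 -0.2419  0.1215]
side jar 370 ((542.8328857421875, -242.8478240966797), (48.36915588378906, 50.359615325927734), 77.09740447998047) [ 0.5398 -0.2528  0.0975]
side body 180 ((541.8364868164062, -248.3777313232422), (38.34486389160156, 50.35883331298828), 75.20339965820312) [ 0.5377 -0.2586  0.0802]
side cheeks 78 ((543.3955078125, -245.90444946289062), (87.61930084228516, 61.08430480957031), 76.58912658691406) [ 0.536  -0.2787  0.0459]
```

```bash
python3 -c "
from cell import arm
print(arm.sign_off())"
```

```text
the job is handed in; nothing more can be done
None
```

The job is handed in, and I saw no verdict: the clamp lies flat in the green tray, and the jar stands upright, cap on top, on the holder's pad. It is square to the cheeks and centred to about 2 mm by the cameras. The job took 33 s, and I moved nothing else.

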